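# Fit the driver of a tilting grow lamp and hold the lamp at its index

## Task

Drop the loose driver module into the empty bay on the back of the folded-down grow lamp until it sits fully home, and swing the bay's retaining lever shut over it. Then lift the lamp by the grip of its bow handle until its pointer is level with the index tab on the quadrant, and finish while still holding it steady there, so that a colleague can tighten the wing knob. Leave the index tab where it is set and do not disturb the other things on the bench.

Things in the scene. Friction and masses are not known exactly. Their poses are not given: they have to be found in the camera images.
- driver_center (a point): centre (half-way up, 27.5 mm over the bench) of the loose driver module: upright white plastic block 40 mm (its x) by 60 mm (its y) by 55 mm tall, 0.15 to 0.3 kg; the lowest 6 mm, a black plug foot, is 2.5 mm narrower all round. Ribbed end faces. Stands left or right of the lamp. Fits the bay either way round, its x along the bay's x.
- bay (a point): centre of the inner floor of the driver bay, a black open pocket on the lamp's back: inside 44 (x) by 64 (y) mm, 18 deep, walls 5 mm. The seated module stands 55 mm above this point. Axes turn with the lamp: x from bow handle to hinge, y along the hinge axis to the side where the lever is pivoted, z out of the lamp's back (straight up when folded down; this point is then 97 mm over the bench).
- retainer (a joint): angle of the retaining lever (rad): 0 = shut, lying level across the module's top with 2 mm to spare; about 2 at the start = thrown open, standing up and leaning outwards from the bay; stop at 2.3. Stiff pivot: it stays where left; about 1.5 N near its end moves it. Its axis runs along the bay's x, at 47 mm in y and 60 mm in z from bay.
- retainer_tip (a point): point on the retaining lever near its free end, 68 mm from its pivot, on the face that is uppermost when shut and looks outwards when open. The lever is a steel strip 24 mm wide, 6 mm thick; an up-turned thumb tab goes on 13 mm beyond this point and stands 9 mm over it when shut.
- lamp (a joint): angle of the lamp about its hinge (rad): 0 = folded down level on its two rest posts over the sprout tray, growing as the bow handle is lifted, end stop 1.35. It has almost no friction: it weighs about 0.7 kg with the handle and falls shut if let go.
- lamp_hinge (a point): point on the hinge axis of the lamp, mid-way along it, 85 mm above the bench, at the edge of the lamp farthest from the robot. The axis is level. The stand does not move.
- lamp_handle: grip of the bow handle on the lamp's free edge, nearest the robot: a black rubber sleeve 16 mm thick, 84 mm long, that turns freely on the bow's steel bar; origin at its middle, 250 mm from the hinge axis; y along the bar, parallel to the hinge. 37 mm gap between sleeve and lamp; at the start it is 85 mm over the bench, free above and below. The bow's legs are 52 mm either side of the middle.
- pointer_tip (a point): tip of the pointer, a small dark steel finger fixed to the side of the lamp (the side away from the lever's pivot) at 162 mm from the hinge axis; it moves along the outside of the quadrant as the lamp is lifted. Its x axis is the lamp's.
- index_tip (a point): outer end, 151 mm from the hinge axis, of the index tab: bright steel tab 34 by 30 by 8 mm with a round thumbscrew, clamped on the quadrant (upright aluminium arc beside the lamp, marks every 5 degrees). Its x axis points straight to the hinge axis; the pointer is level with it when both x axes are parallel.
- index (a joint): angle at which the index tab is set (rad), on the same scale as lamp; somewhere between 0.6 and 0.95.
- seed_jar: bystander: closed glass seed jar, 68 mm across, 100 mm tall; origin at the centre of its underside.
- hygrometer: bystander: grey digital hygrometer, 22 by 80 by 62 mm, standing; origin at the centre of its underside.
- spare_tray: bystander: empty black tray, 140 by 180 by 35 mm; origin at the centre of its underside.
Things that resemble listed ones, but are neither listed nor needed, are in the scene too. Leave any orange or red look-alike of the part that bears driver_center alone.

How it is judged:
By the outcome, as a careful person would: the job done as asked, in the order asked, and still so for the second after the job is handed in, while the arm keeps its last pose, push and grip.
It also fails if it takes over 72 s, if anything falls off the work surface, if the arm or the gripper's body presses on something with over 40 N, if the wrist force passes 120 N, or if a joint passes its speed limit or range.

## Robot

A 7-joint arm with a two-finger parallel gripper is mounted at the origin on the work surface. World frame = base frame: x ahead of the robot, y to its left, z up, the work surface at z = 0. Lengths are in m, angles in rad, forces in N, time in s.
With the tool pointing down it reaches from about 0.425 to 0.875 m from the base axis. Payload 8.4 kg.
Tool frame: the origin (TCP) lies at the very end of the fingers, on their centre line; the grasp point (between the pads) lies 19 mm behind it; z points along the fingers, x is the direction in which the jaws open and shut, and the axes are right-handed (so a half turn about z gives the same grasp; the last joint's range is limited). The gripper opens to 85 mm and grips with 20 to 120 N. Pads are 22 mm wide; open, the fingers measure 114 mm over their backs; the gripper's body (76 mm by 85 mm) begins 54 mm behind the grasp point. The pads swing forward as they close: fully open they stand 13 mm farther back than shut.
Start: joints at [1.172, 0.333, 0.04, 1.465, -0.013, 1.343, -0.059], TCP at [0.192, -0.621, 0.231] pointing down, gripper open.
Joint ranges: [-2.58, 2.58], [-0.38, 2.09], [-1.3, 1.39], [0.25, 2.4], [-1.5, 4.64], [0.08, 2.09], [-2.65, 2.65]. Speed limits (rad/s): [2.22, 2.22, 2.79, 2.79, 3.14, 3.14, 3.14].

## Interface

Orientations are given as a unit quaternion [x, y, z, w].
In Python, from cell import r, capture, calibration gives the robot as it stands.
- The arm moves only by the shell command python3 -m jog 'ROWS' [FORCE]. ROWS is JSON, a list of rows, each a list of 3 entries, a list of its own where there are three numbers: the turn, a rotation vector about the tool's x, y, z in degrees, then the shift along the tool's x, y, z in mm, then the gripper's target within -1 to 1 (fully open at 1, half-way at 0, shut at -1). A call has 1 to 12 rows; each row shifts and turns the pose as measured when the row begins, along the tool's axes as they then stand; what a row does not reach is not made up. A row lasts 1/8 s, in which the tool goes at most 62.5 mm and 10.7 degrees, less where a joint would pass 70% of its speed; a pose out of reach is approached as far as the arm can. A call is refused whole if a number of a shift passes 62.5 or a number of a turn 10.7, either way. A call with a gripper value outside its range is refused whole. The fingers move at their own pace and stop on an object; FORCE is the grip in N (left out, the last holds). Time passes only in rows, so rows that do not move let the fingers close. It gives the time, the measured TCP pose, the force and the opening at its end, in the units of the state.
- r.sense(): the state, without advancing time (a new reading comes with each control period).
- capture(name): name is "scene" or "top" or "wrist"; returns (picture, depth): 400x640x3 uint8, red, green, blue; 400x640 float32, m along the optical axis (not along the pixel's ray), 0 where there is no reading.
- calibration(name): a dict with "vertical_fov" (degrees; the focal length in pixels is half the picture's height over the tangent of half this angle, whatever the lens; pixels are square), "cx", "cy" (the principal point, pixels), "R" (3x3) and "t" (3): a world point X has camera coordinates R X + t. Camera axes: x right, y down, z forward; pixel columns grow to the right and rows downward; lengths in m; the calibration is good to about 2 mm. A picture is of the moment at which its call begins: read the wrist's pose just before it. calibration takes no time and is no camera call; for the wrist camera it gives the pose at the moment of the call.
- r.sign_off(): hands the job in, once; it reports no verdict.
The state is a dict: "time": time; "qpos": joint angles; "joint_velocities": joint speeds; "tau": joint torques, N m; "position": TCP position; "tcp_rot": TCP orientation; "wrist_force": force on the tool from outside, world axes, zero at the start; "wrist_torque": the same for the moment, N m; "width": finger opening in m.
Only numpy, scipy, OpenCV 4.12 (cv2) and the standard library are available. Lean on these libraries where they do the work, as an engineer would, in place of code of your own. Each camera call takes 0.05 s, during which the arm holds its last target.

## Working session

There is one attempt and no reset: what is moved stays moved. The work goes in short steps, Python scripts to look and compute and a shell command to move; the robot and the scene stay as the last step left them, time stands still between calls to the robot, and variables do not carry over. Pictures are saved under pics/ and viewed, and the job is handed in when it is done.

```bash
ls; mkdir -p pics; cat > h.py <<'E'
import numpy as np, cv2
from cell import r, capture, calibration
from scipy.spatial.transform import Rotation as Ro
def snap(n,f):
    c=calibration(n); p,d=capture(n); cv2.imwrite(f'pics/{f}.png',p[:,:,::-1]); np.savez(f'pics/{f}.npz',p=p,d=d,**{k:np.array(v) for k,v in c.items()}); return p,d,c
def load(f):
    z=np.load(f'pics/{f}.npz'); return z['p'],z['d'],z
def F(c): return 200/np.tan(np.radians(float(c['vertical_fov']))/2)
def pts(d,c):
    f=F(c); v,u=np.mgrid[:400,:640]; X=np.stack([(u-c['cx'])/f*d,(v-c['cy'])/f*d,d],-1)
    return (X-np.array(c['t']))@np.array(c['R'])
def ray(u,v,c,z):
    f=F(c); R=np.array(c['R']);t=np.array(c['t']); o=-R.T@t; q=R.T@np.array([(u-c['cx'])/f,(v-c['cy'])/f,1]); return o+q*(z-o[2])/q[2]
def proj(X,c):
    q=np.array(c['R'])@np.array(X)+np.array(c['t']); return F(c)*q[0]/q[2]+float(c['cx']),F(c)*q[1]/q[2]+float(c['cy'])
E
python3 - <<'E'
from h import *
for n in('scene','top','wrist'): 
    p,d,c=snap(n,n+'0'); print(n,c)
s=r.sense(); print(s)
E
```

```text
pics
scene {'vertical_fov': 44.801979056545804, 'cx': 321.82836377752284, 'cy': 197.96256717622455, 'R': array([[-0.54629501,  0.83758146,  0.0043657 ],
       [ 0.49878142,  0.3294982 , -0.80165331],
       [-0.67288844, -0.43576168, -0.59777329]]), 't': array([ 0.30973911, -0.17777088,  1.67719144])}
top {'vertical_fov': 52.217078091328354, 'cx': 324.82911394367136, 'cy': 203.66658521472584, 'R': array([[-0.01430278, -0.99976042, -0.01656909],
       [-0.9934483 ,  0.01608763, -0.11314447],
       [ 0.11338392,  0.01484225, -0.99344038]]), 't': array([0.02086596, 0.6006284 , 1.13561953])}
wrist {'vertical_fov': 61.69236184878117, 'cx': 318.33422829626545, 'cy': 202.22044253069046, 'R': array([[ 0.29601791, -0.95518034, -0.00198059],
       [-0.90693848, -0.28171682,  0.31320636],
       [-0.29972652, -0.09091842, -0.94968303]]), 't': array([-0.64829018, -0.04165248,  0.38026815])}
{'time': 0.15, 'qpos': array([ 1.1718226 ,  0.33374265,  0.0398478 ,  1.46604398, -0.01340478,
        1.34332163, -0.05848097]), 'joint_velocities': array([-0.00075887, -0.00266462, -0.00051101, -0.00326999, -0.00028066,
       -0.0008618 , -0.00061272]), 'tau': array([ 3.22726301e-03, -6.59034991e+01,  1.36778053e+00, -4.05873871e+01,
        1.69432489e-02,  9.62966471e-03,  2.60909673e-05]), 'position': array([ 0.19184037, -0.62067535,  0.2306409 ]), 'tcp_rot': array([ 8.04776531e-01, -5.93577581e-01, -5.22381668e-04, -3.43207253e-04]), 'wrist_force': array([0.40828459, 0.37356232, 0.17565388]), 'wrist_torque': array([ 0.02593623,  0.00596859, -0.05120704]), 'width': 0.08521006934500694}
```

View pics/scene0.png

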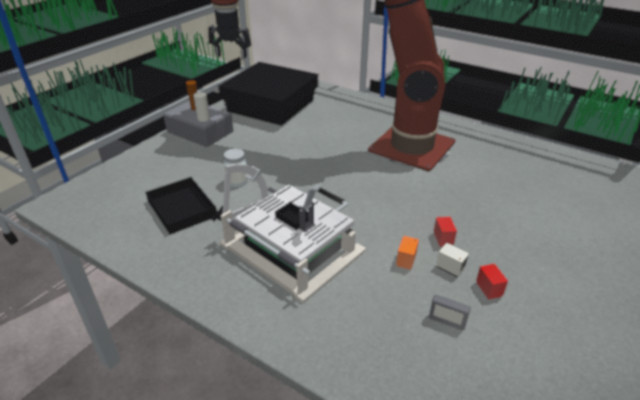

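View pics/top0.png

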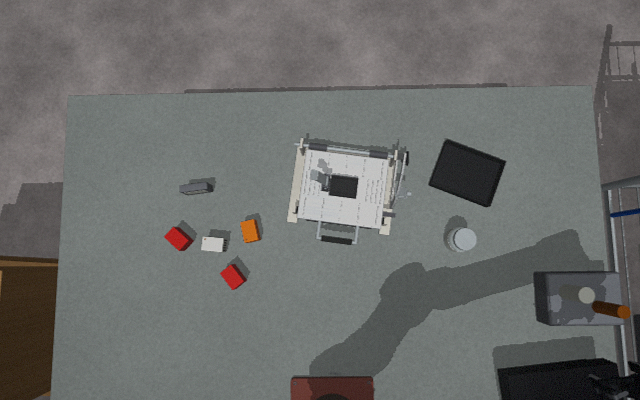

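View pics/wrist0.png

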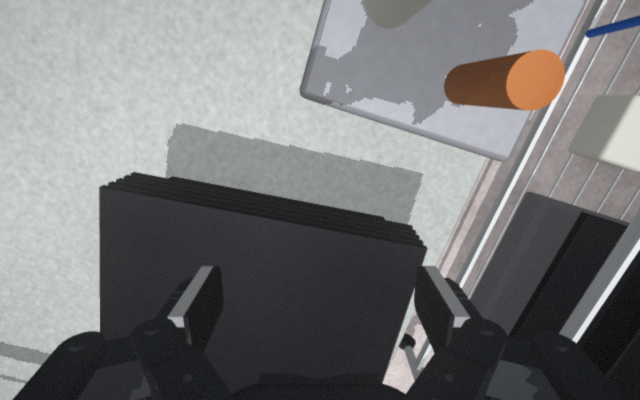

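The top view has the white driver at about (213,244), the handle at (337,240), the bay at (343,187), the lever at (320,175) and the quadrant at (402,180). Next I'll measure them.

```bash
python3 - <<'E'
from h import *
p,d,c=load('top0'); P=pts(d,c)
for n,(u,v) in dict(drv=(213,244),hand=(337,240),bay=(343,187),lev=(322,168),jar=(461,240),tray=(467,172),orange=(250,231),red1=(179,238),red2=(233,276),hyg=(196,188),lampL=(310,215),lampR=(380,215)).items(): print(n,P[v,u].round(3))
m=(P[...,2]>.045)&(P[...,2]<.065)&(p.min(-1)>140); m[:, :190]=0; m[:,235:]=0;m[:230]=0;m[260:]=0
v,u=np.nonzero(m); q=P[m]; print(m.sum(), q.mean(0)); 
import cv2
print(cv2.minAreaRect((q[:,:2]*1000).astype(np.float32)))
hm=(p.max(-1)<60)&(P[...,2]>.07)&(P[...,2]<.11);hm[:232]=0;hm[:,:310]=0;hm[:,365:]=0
q=P[hm];print(hm.sum(),q.mean(0),cv2.minAreaRect((q[:,:2]*1000).astype(np.float32)))
cv2.imwrite('pics/a.png',cv2.resize(p[110:260,150:430,::-1],None,fx=2.8,fy=2.8,interpolation=cv2.INTER_CUBIC))
p,d,c=load('scene0')
cv2.imwrite('pics/b.png',cv2.resize(p[140:340,200:520,::-1],None,fx=2.5,fy=2.5,interpolation=cv2.INTER_CUBIC))
E
```

```text
drv [0.49  0.326 0.054]
hand [ 0.495 -0.021  0.092]
bay [ 0.639 -0.039  0.097]
lev [0.693 0.017 0.092]
jar [ 0.49  -0.352  0.096]
tray [ 0.691 -0.408  0.005]
orange [0.525 0.223 0.053]
red1 [0.508 0.423 0.053]
red2 [0.401 0.269 0.055]
hyg [0.648 0.375 0.061]
lampL [0.564 0.052 0.091]
lampR [ 0.561 -0.138  0.093]
289 [0.49034671 0.32953214 0.05460505]
((490.5473937988281, 329.3710632324219), (59.06572341918945, 38.58695602416992), 84.6993408203125)
160 [ 0.49543771 -0.01884801  0.09129431] ((495.4967956542969, -18.185855865478516), (80.83812713623047, 14.236639976501465), 81.99642181396484)
```

View pics/a.png

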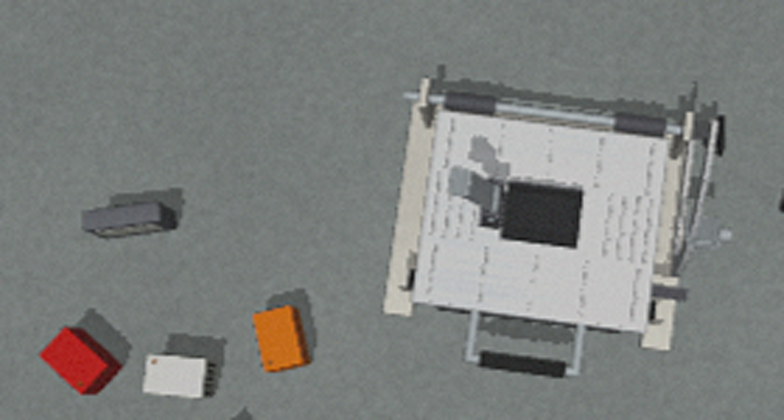

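View pics/b.png

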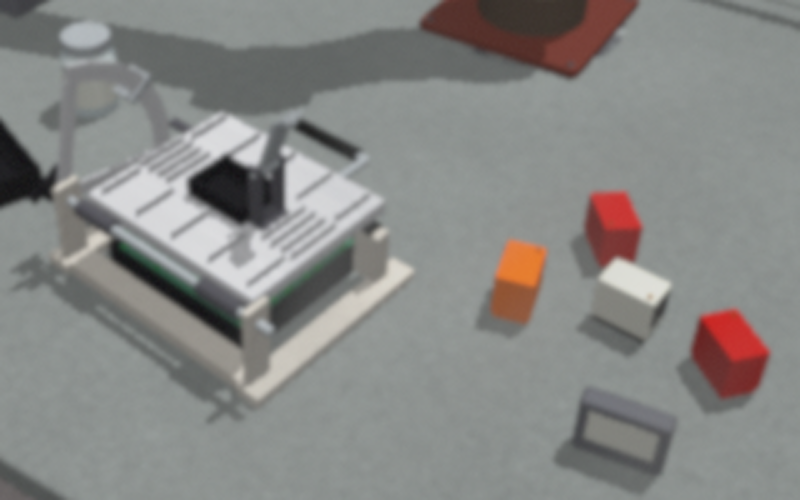

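```bash
cat >> h.py <<'E'
def plan(pos,x_dir=None,n=None,Rt=None,way=None):
    """print rows (tool frame) along straight line; Rt target rotation or x_dir (world, tool down)"""
    s=r.sense(); R0=Ro.from_quat(s['tcp_rot']); p=np.array(s['position'])
    if Rt is None:
        if x_dir is None: Rt=R0
        else:
            x=np.array([x_dir[0],x_dir[1],0.]); x/=np.linalg.norm(x); z=np.array([0,0,-1.]); Rt=Ro.from_matrix(np.stack([x,np.cross(z,x),z],1))
    rv=(R0.inv()*Rt).as_rotvec(); D=np.array(pos)-p
    k=max(int(np.ceil(np.linalg.norm(D)/.06)),int(np.ceil(np.degrees(np.linalg.norm(rv))/10)),1)
    n=n or k
    out=[]
    for i in range(n):
        Ri=R0*Ro.from_rotvec(rv*i/n); out.append([np.degrees(rv/n).round(2).tolist(),(Ri.inv().apply(D/n)*1000).round(1).tolist()])
    print('pos',p.round(4),'rot deg',np.degrees(rv).round(2),'D',(D*1000).round(1))
    for o in out: print(o)
def st():
    s=r.sense(); R=Ro.from_quat(s['tcp_rot']).as_matrix(); print('t',round(s['time'],2),'p',s['position'].round(4),'x',R[:,0].round(3),'z',R[:,2].round(3),'F',s['wrist_force'].round(1),'w',round(s['width'],4))
E
python3 - <<'E'
from h import *
plan((.44,-.40,.27))
plan((.47,.29,.27),x_dir=(.996,-.092))
plan((.47,.29,.27),x_dir=(-.996,.092))
E
```

```text
pos [ 0.1918 -0.6207  0.2306] rot deg [0. 0. 0.] D [248.2 220.7  39.4]
[[0.0, 0.0, 0.0], [-22.9, -50.4, -6.5]]
[[0.0, 0.0, 0.0], [-22.9, -50.4, -6.5]]
[[0.0, 0.0, 0.0], [-22.9, -50.4, -6.5]]
[[0.0, 0.0, 0.0], [-22.9, -50.4, -6.5]]
[[0.0, 0.0, 0.0], [-22.9, -50.4, -6.5]]
[[0.0, 0.0, 0.0], [-22.9, -50.4, -6.5]]
pos [ 0.1918 -0.6207  0.2306] rot deg [-4.000e-02  7.000e-02 -6.755e+01] D [278.2 910.7  39.4]
[[-0.0, 0.0, -4.22], [-49.2, -33.4, -2.4]]
[[-0.0, 0.0, -4.22], [-46.7, -37.0, -2.4]]
[[-0.0, 0.0, -4.22], [-43.8, -40.3, -2.4]]
[[-0.0, 0.0, -4.22], [-40.7, -43.4, -2.4]]
[[-0.0, 0.0, -4.22], [-37.4, -46.3, -2.4]]
[[-0.0, 0.0, -4.22], [-33.9, -48.9, -2.4]]
[[-0.0, 0.0, -4.22], [-30.2, -51.3, -2.4]]
[[-0.0, 0.0, -4.22], [-26.4, -53.4, -2.4]]
[[-0.0, 0.0, -4.22], [-22.4, -55.2, -2.4]]
[[-0.0, 0.0, -4.22], [-18.2, -56.7, -2.4]]
[[-0.0, 0.0, -4.22], [-14.0, -57.8, -2.4]]
[[-0.0, 0.0, -4.22], [-9.7, -58.7, -2.4]]
[[-0.0, 0.0, -4.22], [-5.4, -59.3, -2.5]]
[[-0.0, 0.0, -4.22], [-1.0, -59.5, -2.5]]
[[-0.0, 0.0, -4.22], [3.4, -59.4, -2.5]]
[[-0.0, 0.0, -4.22], [7.8, -59.0, -2.5]]
pos [ 0.1918 -0.6207  0.2306] rot deg [7.0000e-02 4.0000e-02 1.1245e+02] D [278.2 910.7  39.4]
[[0.0, 0.0, 7.03], [-49.2, -33.4, -2.4]]
[[0.0, 0.0, 7.03], [-53.0, -27.1, -2.4]]
[[0.0, 0.0, 7.03], [-55.9, -20.5, -2.4]]
[[0.0, 0.0, 7.03], [-58.0, -13.5, -2.4]]
[[0.0, 0.0, 7.03], [-59.2, -6.3, -2.4]]
[[0.0, 0.0, 7.03], [-59.5, 1.0, -2.4]]
[[0.0, 0.0, 7.03], [-58.9, 8.3, -2.4]]
[[0.0, 0.0, 7.03], [-57.5, 15.4, -2.4]]
[[0.0, 0.0, 7.03], [-55.2, 22.4, -2.4]]
[[0.0, 0.0, 7.03], [-52.0, 28.9, -2.4]]
[[0.0, 0.0, 7.03], [-48.1, 35.1, -2.4]]
[[0.0, 0.0, 7.03], [-43.4, 40.7, -2.4]]
[[0.0, 0.0, 7.03], [-38.1, 45.7, -2.4]]
[[0.0, 0.0, 7.03], [-32.2, 50.0, -2.4]]
[[0.0, 0.0, 7.03], [-25.9, 53.6, -2.4]]
[[0.0, 0.0, 7.03], [-19.1, 56.4, -2.5]]
```

```bash
python3 -m jog '[[[0,0,-4],[-23,-50,-6],1],[[0,0,-4],[-19,-52,-6],1],[[0,0,-4],[-16,-53,-6],1],[[0,0,-4],[-12,-54,-6],1],[[0,0,-4],[-8,-55,-6],1],[[0,0,-4],[-4,-55,-6],1]]' ; python3 - <<'E'
from h import *
st(); plan((.50,.0,.28),x_dir=(.9,-.35)); plan((.48,.30,.27),x_dir=(.996,-.092))
E
```

```text
time: 0.9
position: [0.441, -0.3964, 0.2647]
tcp_rot: [0.911, -0.412, -0.003, -0.0]
wrist_force: [0.6, -0.8, 0.2]
width: 0.0855
t 0.9 p [ 0.441  -0.3964  0.2647] x [ 0.66  -0.751 -0.005] z [-0.005  0.003 -1.   ] F [ 0.6 -0.8  0.2] w 0.0855
pos [ 0.441  -0.3964  0.2647] rot deg [ 2.000e-02  3.100e-01 -2.743e+01] D [ 59.  396.4  15.3]
[[0.0, 0.04, -3.92], [-37.0, -43.7, -2.1]]
[[0.0, 0.04, -3.92], [-33.9, -46.2, -2.1]]
[[0.0, 0.04, -3.92], [-30.7, -48.4, -2.1]]
[[0.0, 0.04, -3.92], [-27.3, -50.3, -2.1]]
[[0.0, 0.04, -3.92], [-23.8, -52.1, -2.2]]
[[0.0, 0.04, -3.92], [-20.2, -53.6, -2.2]]
[[0.0, 0.04, -3.92], [-16.5, -54.8, -2.2]]
pos [ 0.441  -0.3964  0.2647] rot deg [-2.00e-02  3.20e-01 -4.34e+01] D [ 39.  696.4   5.3]
[[-0.0, 0.03, -3.62], [-41.4, -40.8, -0.3]]
[[-0.0, 0.03, -3.62], [-38.8, -43.3, -0.3]]
[[-0.0, 0.03, -3.62], [-36.0, -45.7, -0.3]]
[[-0.0, 0.03, -3.62], [-33.0, -47.8, -0.4]]
[[-0.0, 0.03, -3.62], [-29.9, -49.8, -0.4]]
[[-0.0, 0.03, -3.62], [-26.7, -51.6, -0.4]]
[[-0.0, 0.03, -3.62], [-23.4, -53.2, -0.4]]
[[-0.0, 0.03, -3.62], [-20.0, -54.6, -0.4]]
[[-0.0, 0.03, -3.62], [-16.5, -55.7, -0.4]]
[[-0.0, 0.03, -3.62], [-13.0, -56.7, -0.4]]
[[-0.0, 0.03, -3.62], [-9.4, -57.4, -0.4]]
[[-0.0, 0.03, -3.62], [-5.8, -57.8, -0.4]]
```

```bash
python3 -m jog '[[[0,0,-3.6],[-38,-44,-2],1],[[0,0,-3.6],[-35,-47,-2],1],[[0,0,-3.6],[-32,-49,-2],1],[[0,0,-3.6],[-29,-51,-2],1],[[0,0,-3.6],[-26,-53,-2],1],[[0,0,-3.6],[-23,-54,0],1]]' ; python3 - <<'E'
from h import *
snap('wrist','w1');st(); plan((.48,.28,.25),x_dir=(.996,-.092))
E
```

```text
time: 1.65
position: [0.4903, -0.0365, 0.2748]
tcp_rot: [0.974, -0.227, -0.003, -0.001]
wrist_force: [1.2, -0.1, 0.0]
width: 0.085
t 1.7 p [ 0.4907 -0.0271  0.2751] x [ 0.902 -0.431 -0.006] z [-0.004  0.006 -1.   ] F [-0.9  8.9  0.5] w 0.0852
pos [ 0.4907 -0.0271  0.2751] rot deg [ -0.3    0.31 -20.25] D [-10.7 307.1 -25.1]
[[-0.05, 0.05, -3.37], [-23.6, -45.4, 4.5]]
[[-0.05, 0.05, -3.37], [-20.9, -46.7, 4.5]]
[[-0.05, 0.05, -3.37], [-18.1, -47.9, 4.4]]
[[-0.05, 0.05, -3.37], [-15.3, -48.9, 4.3]]
[[-0.05, 0.05, -3.37], [-12.4, -49.7, 4.3]]
[[-0.05, 0.05, -3.37], [-9.5, -50.3, 4.2]]
```

View pics/w1.png

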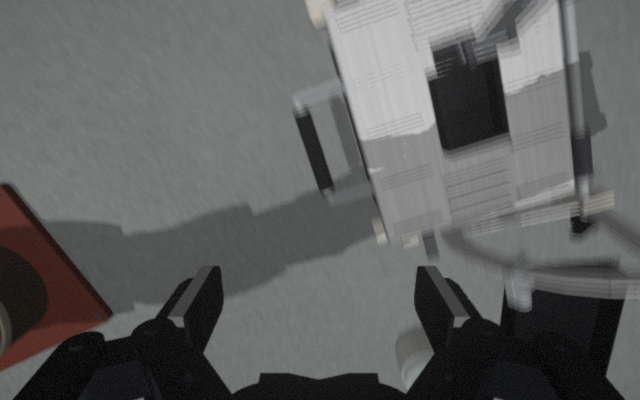

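The moving wrist view shows the bay at about (470,95) and the handle at (313,150), both blurred by motion. I'll go on to the driver and let the arm settle before the next picture.

```bash
python3 -m jog '[[[0,0,-3.4],[-24,-45,4],1],[[0,0,-3.4],[-21,-47,4],1],[[0,0,-3.4],[-18,-48,4],1],[[0,0,-3.4],[-15,-49,4],1],[[0,0,-3.4],[-12,-50,4],1],[[0,0,-3.3],[-10,-50,4],1],[[0,0,0],[0,0,0],1]]' ; python3 - <<'E'
from h import *
p,d,c=snap('wrist','w2');st()
P=pts(d,c); m=(P[...,2]>.045)&(P[...,2]<.065)&(p.min(-1)>130)&(abs(p.max(-1).astype(int)-p.min(-1))<30)
print(m.sum()); n,l,stt,cen=cv2.connectedComponentsWithStats(m.astype(np.uint8))
for i in range(1,n):
    if stt[i,4]>300:
        q=P[l==i]; print(stt[i],cen[i],q.mean(0).round(4),cv2.minAreaRect((q[:,:2]*1000).astype(np.float32)))
E
```

```text
time: 2.58
position: [0.4766, 0.2898, 0.2515]
tcp_rot: [0.999, -0.04, -0.002, -0.003]
wrist_force: [0.4, -0.4, -0.3]
width: 0.0853
t 2.62 p [0.4776 0.2874 0.2515] x [ 0.997 -0.083 -0.004] z [-0.004  0.005 -1.   ] F [-0.8 -0.3 -0.7] w 0.0852
2291
[ 310  105   41   61 2291] [330.01964208 135.02837189] [0.4899 0.3299 0.0548] ((490.07586669921875, 329.0436706542969), (59.25203323364258, 39.39430236816406), 83.69498443603516)
```

View pics/w2.png

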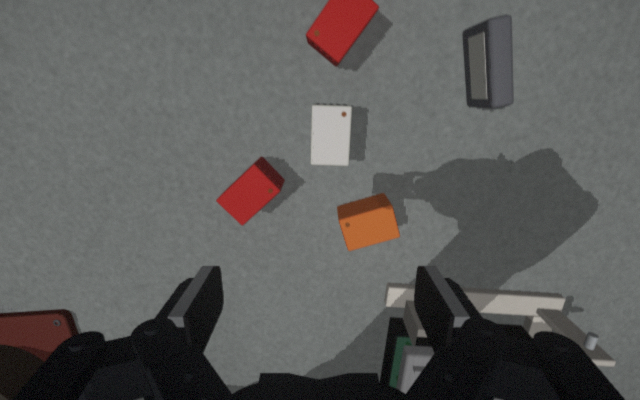

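The wrist view puts the white driver at (330,135), which is (0.490, 0.3295) with yaw about -6°. That agrees with the top view, and nothing stands in the fingers' way.

```bash
python3 - <<'E'
from h import *
plan((.490,.3293,.10),x_dir=(.9945,-.105))
E
```

```text
pos [0.4776 0.2874 0.2515] rot deg [-0.26  0.23  1.29] D [  12.4   41.9 -151.5]
[[-0.09, 0.08, 0.43], [3.2, -14.0, 50.5]]
[[-0.09, 0.08, 0.43], [3.0, -14.1, 50.5]]
[[-0.09, 0.08, 0.43], [2.8, -14.2, 50.5]]
```

```bash
python3 -m jog '[[[-0.1,0.1,0.4],[3,-14,50],1],[[-0.1,0.1,0.4],[3,-14,50],1],[[-0.1,0.1,0.4],[3,-14,50],1],[[0,0,0],[0,0,0],1]]' ; python3 - <<'E'
from h import *
st(); plan((.490,.3293,.021),x_dir=(.9945,-.105))
E
```

```text
time: 3.12
position: [0.4952, 0.3224, 0.0982]
tcp_rot: [0.998, -0.058, 0.002, 0.002]
wrist_force: [0.4, -0.3, 0.4]
width: 0.0855
t 3.12 p [0.4952 0.3224 0.0982] x [ 0.993 -0.115  0.005] z [ 0.005 -0.005 -1.   ] F [ 0.4 -0.3  0.4] w 0.0855
pos [0.4952 0.3224 0.0982] rot deg [ 0.25 -0.29 -0.57] D [ -5.2   6.9 -77.2]
[[0.12, -0.15, -0.29], [-3.2, -3.3, 38.6]]
[[0.12, -0.15, -0.29], [-3.1, -3.2, 38.6]]
```

```bash
python3 -m jog '[[[0.1,-0.1,-0.3],[-3,-3.5,38],1],[[0.1,-0.1,-0.3],[-3,-3,38],1],[[0,0,0],[0,0,0],1]]' ; python3 - <<'E'
from h import *
st(); plan((.490,.3293,.021),x_dir=(.9945,-.105))
E
```

```text
time: 3.5
position: [0.4957, 0.326, 0.0266]
tcp_rot: [0.998, -0.055, 0.004, 0.0]
wrist_force: [-0.2, 0.1, 1.0]
width: 0.0854
t 3.5 p [0.4957 0.326  0.0266] x [ 0.994 -0.111  0.008] z [ 0.008 -0.001 -1.   ] F [-0.2  0.1  1. ] w 0.0854
pos [0.4957 0.326  0.0266] rot deg [-0.01 -0.47 -0.33] D [-5.7  3.3 -5.6]
[[-0.01, -0.47, -0.33], [-6.0, -2.6, 5.6]]
```

```bash
python3 -m jog '[[[0,-0.5,-0.2],[-6,-3,6],1],[[0,0,0],[0,0,0],1]]' ; python3 - <<'E'
from h import *
st(); plan((.490,.3293,.021),x_dir=(.9945,-.105))
E
```

```text
time: 3.75
position: [0.4927, 0.3298, 0.025]
tcp_rot: [0.998, -0.055, 0.002, -0.001]
wrist_force: [1.4, 0.4, 0.1]
width: 0.0856
t 3.75 p [0.4927 0.3298 0.025 ] x [ 0.994 -0.109  0.004] z [ 0.004  0.002 -1.   ] F [1.4 0.4 0.1] w 0.0856
pos [0.4927 0.3298 0.025 ] rot deg [-0.15 -0.22 -0.26] D [-2.7 -0.5 -4. ]
[[-0.15, -0.22, -0.26], [-2.6, 0.8, 4.0]]
```

```bash
python3 -m jog '[[[0,-0.2,-0.2],[-4,0.5,6],1],[[0,0,0],[0,0,0],1],[[0,0,0],[0,0,0],0.2]]' ; python3 - <<'E'
from h import *
st(); plan((.490,.3293,.021),x_dir=(.9945,-.105))
E
```

```text
time: 4.12
position: [0.4897, 0.3302, 0.0209]
tcp_rot: [0.999, -0.053, 0.002, -0.002]
wrist_force: [0.0, 0.7, -0.1]
width: 0.0698
t 4.12 p [0.4897 0.3302 0.0209] x [ 0.994 -0.106  0.003] z [ 0.004  0.004 -1.   ] F [ 0.   0.7 -0.1] w 0.0698
pos [0.4897 0.3302 0.0209] rot deg [-0.23 -0.18 -0.07] D [ 0.3 -0.9  0.1]
[[-0.23, -0.18, -0.07], [0.4, 0.9, -0.1]]
```

```bash
python3 -m jog '[[[-0.2,-0.2,0],[0,0,0],-0.2],[[0,0,0],[0,0,0],-0.6],[[0,0,0],[0,0,0],-1],[[0,0,0],[0,0,0],-1]]' 45; python3 - <<'E'
from h import *
st()
E
```

```text
time: 4.62
position: [0.4899, 0.3304, 0.0212]
tcp_rot: [0.999, -0.053, -0.0, -0.0]
wrist_force: [-0.7, 0.2, 0.5]
width: 0.0395
t 4.62 p [0.4899 0.3304 0.0212] x [ 0.994 -0.106 -0.   ] z [-0.     0.001 -1.   ] F [-0.7  0.2  0.5] w 0.0395
```

```bash
python3 -m jog '[[[0,0,0],[0,0,-40],-1],[[0,0,0],[0,0,-60],-1],[[0,0,0],[0,0,-60],-1],[[0,0,0],[0,0,-60],-1],[[0,0,0],[0,0,0],-1]]' ; python3 - <<'E'
from h import *
st()
p,d,c=load('top0'); P=pts(d,c)
mx=p.max(-1)
cc=slice(160,215),slice(310,380)
m=np.zeros(mx.shape,bool); m[cc]=(mx[cc]<45)&(P[cc][...,2]<.105)
n,l,s,ce=cv2.connectedComponentsWithStats(m.astype(np.uint8)); 
for i in range(1,n):
    if s[i,4]>50:
        q=P[l==i]; print(s[i],ce[i],q.mean(0),np.percentile(q[:,2],[1,50,99]),cv2.minAreaRect((q[:,:2]*1000).astype(np.float32)))
print(np.round(P[178:200:3,330:362:4,2],3)); print(mx[175:202:2,322:366:3])
w=(p.min(-1)>130)&(P[...,2]>.08)&(P[...,2]<.1); w[:,:290]=0;w[:,410:]=0;w[:120]=0;w[240:]=0
n,l,s,ce=cv2.connectedComponentsWithStats(w.astype(np.uint8)); i=1+s[1:,4].argmax(); q=P[l==i]; print(s[i],q.mean(0),cv2.minAreaRect((q[:,:2]*1000).astype(np.float32)))
E
```

```text
time: 5.25
position: [0.4885, 0.3291, 0.2447]
tcp_rot: [0.999, -0.053, -0.003, 0.001]
wrist_force: [0.6, 0.1, -3.5]
width: 0.0397
t 5.25 p [0.4885 0.3291 0.2447] x [ 0.994 -0.105 -0.006] z [-0.006 -0.002 -1.   ] F [ 0.6  0.1 -3.5] w 0.0397
[[0.115 1.196 0.095 0.101 0.11  0.113 0.116 0.094]
 [0.115 0.097 0.097 0.097 0.095 0.093 0.094 0.097]
 [0.115 0.099 0.093 0.092 0.098 0.095 0.096 0.094]
 [0.111 0.095 0.094 0.095 0.093 0.094 0.092 0.093]
 [0.116 0.099 0.095 0.096 0.099 0.099 0.093 0.093]
 [0.115 0.114 0.096 0.098 0.094 0.098 0.112 0.094]
 [0.095 0.093 0.091 0.099 0.115 0.114 0.116 0.096]
 [0.095 0.097 0.096 0.096 0.095 0.095 0.091 0.096]]
[[ 91  81  98  86  60  83 119 141 146 155 188 156 196 196 193]
 [ 97  91 107 106  40  41  45  50  52  65  83  97 178 192 194]
 [ 95  93  97  49  49  54  51  48  45  47  39  47 132 197 197]
 [ 97  94  90  50  48  47  49  51  50  53  45  48 174 195 196]
 [100 105  79  54  51  55  49  51  52  47  54  45 177 200 195]
 [ 89 113  70  46  47  48  54  52  48  52  47  50 188 196 193]
 [ 69  82  85  48  44  47  52  53  53  49  53  44 190 194 196]
 [ 61  74  81  43  55  51  48  49  47  51  51  46 196 193 198]
 [191 124 111  48  46  47  48  50  52  48  53  44 202 196 199]
 [190 193 144  46  50  46  47  46  44  53  51  43 197 197 194]
 [193 194 162  96  44  31  45  44  50  51  49  39 200 196 196]
 [195 194 195 199 196 198 190 158 118  43  38  47 197 193 199]
 [196 198 195 196 197 195 199 198 199 198 195 190 196 195 197]
 [201 198 196 193 195 193 195 195 196 198 195 193 194 196 196]]
[ 297  149   92   91 4712] [ 0.63051862 -0.0404947   0.09362967] ((612.5293579101562, -34.95428466796875), (230.3093719482422, 240.19808959960938), 81.61759948730469)
```

```bash
python3 - <<'E'
from h import *
plan((.50,.10,.30),x_dir=(.991,-.13))
p,d,c=load('top0'); P=pts(d,c)
# bay rim top (z>0.108) and quadrant heights
m=(P[...,2]>.108)&(P[...,2]<.4); m[:,:310]=0;m[:,420:]=0;m[:120]=0;m[225:]=0
v,u=np.nonzero(m)
for a,b in((310,335),(335,366),(380,420)):
    k=(u>=a)&(u<b); q=P[v[k],u[k]]; print(a,len(q),q.min(0).round(3),q.max(0).round(3))
E
```

```text
pos [0.4885 0.3291 0.2447] rot deg [0.17 0.33 1.42] D [  11.5 -229.1   55.3]
[[0.04, 0.08, 0.36], [8.8, 56.7, -13.7]]
[[0.04, 0.08, 0.36], [9.2, 56.6, -13.7]]
[[0.04, 0.08, 0.36], [9.6, 56.5, -13.8]]
[[0.04, 0.08, 0.36], [9.9, 56.5, -13.8]]
310 287 [ 0.617 -0.015  0.109] [0.671 0.044 0.235]
335 134 [ 0.608 -0.077  0.108] [ 0.669 -0.017  0.12 ]
380 323 [ 0.583 -0.208  0.108] [ 0.721 -0.167  0.229]
```

```bash
python3 -m jog '[[[0,0,0.4],[9,56,-15],-1],[[0,0,0.4],[9,56,-15],-1],[[0,0,0.4],[9,56,-15],-1],[[0,0,0.4],[9,56,-15],-1],[[0,0,0],[31,50,-2],-1],[[0,0,0],[31,50,-2],-1],[[0,0,0],[31,50,-2],-1],[[0,0,0],[31,50,-2],-1],[[0,0,0],[0,0,0],-1],[[0,0,0],[0,0,0],-1]]' ; python3 - <<'E'
from h import *
p,d,c=snap('wrist','w3');st()
E
```

```text
time: 6.5
position: [0.5923, -0.1283, 0.2974]
tcp_rot: [0.998, -0.067, -0.013, 0.003]
wrist_force: [0.2, 0.2, -2.2]
width: 0.0393
t 6.55 p [ 0.5921 -0.129   0.2973] x [ 0.991 -0.134 -0.027] z [-0.027 -0.004 -1.   ] F [-1.2 -1.3 -2.8] w 0.0395
```

View pics/w3.png

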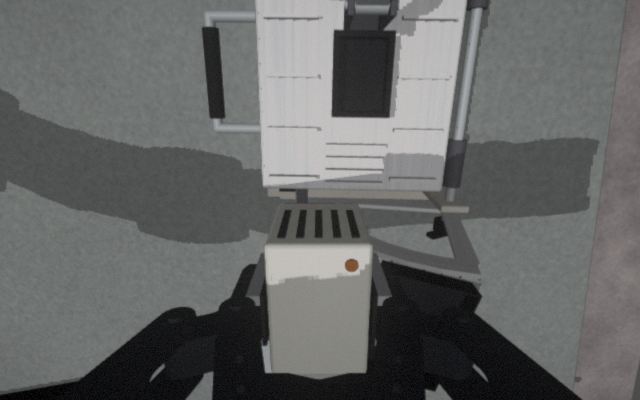

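Bay spans about (333..395, 30..117), the handle grip is at (213,72), and the held driver fills the bottom centre. I'll measure the bay, the lamp axes and the module in the jaws.

```bash
python3 - <<'E'
from h import *
p,d,c=load('w3'); P=pts(d,c); mx=p.max(-1).astype(int)
# bay dark outline
sub=np.zeros(mx.shape,bool); sub[24:125,322:402]=1
m=sub&(mx<75)
n,l,s,ce=cv2.connectedComponentsWithStats(m.astype(np.uint8)); i=1+s[1:,4].argmax(); print(s[i])
cv2.imwrite('pics/m.png',cv2.resize(np.hstack([p[0:140,300:420,::-1],np.repeat((255*(l==i))[0:140,300:420,None],3,2).astype(np.uint8)]),None,fx=3.2,fy=3.2,interpolation=cv2.INTER_NEAREST))
rim=(l==i)&(P[...,2]>.110)&(P[...,2]<.122); q=P[rim]; print('rim',rim.sum(),q.mean(0),cv2.minAreaRect((q[:,:2]*1000).astype(np.float32)))
fl=(l==i)&(P[...,2]>.09)&(P[...,2]<.102); q=P[fl]; print('floor',fl.sum(),q.mean(0),np.percentile(q[:,2],50),cv2.minAreaRect((q[:,:2]*1000).astype(np.float32)))
# handle
sub[:]=0; sub[20:125,195:232]=1; m=sub&(mx<50); 
q=np.array([ray(u,v,c,.090) for v,u in zip(*np.nonzero(m))]); print('handle',m.sum(),q.mean(0),P[m][:,2].mean(),cv2.minAreaRect((q[:,:2]*1000).astype(np.float32)))
# plate edges: left edge column of white per row
E
```

```text
[ 332   24   64   93 5356]
rim 1544 [ 0.64002613 -0.03542597  0.11472049] ((639.1470947265625, -36.68058395385742), (77.73046875, 53.37850570678711), 81.57051086425781)
floor 3560 [ 0.64000118 -0.03603653  0.09703455] 0.09694573352319083 ((640.1341552734375, -33.35980224609375), (76.10466766357422, 43.731285095214844), 81.61885833740234)
handle 1325 [ 0.49716196 -0.0167186   0.09      ] 0.09164681660031189 ((496.8751220703125, -18.5340576171875), (81.68196868896484, 14.799050331115723), 81.65827178955078)
```

View pics/m.png

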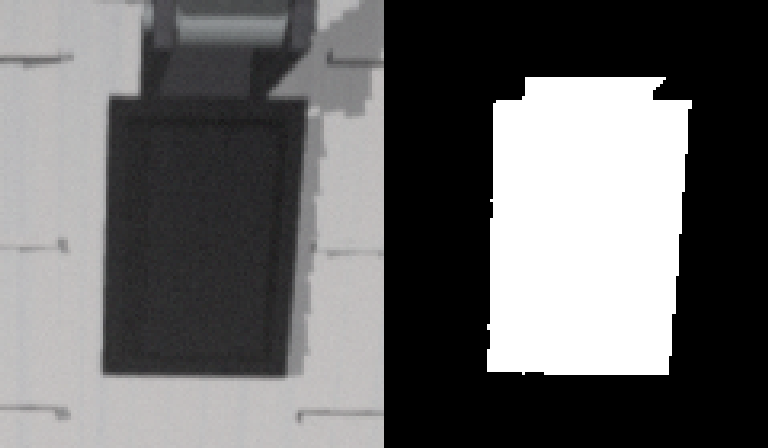

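```bash
python3 - <<'E'
from h import *
p,d,c=load('w3'); P=pts(d,c); mx=p.max(-1).astype(int)
R=np.array(c['R']); print('cam',-R.T@c['t'])
rim=(mx<75)&(P[...,2]>.110)&(P[...,2]<.122); rim[:32]=0; rim[120:]=0; rim[:,:322]=0; rim[:,402:]=0
q=P[rim]; print('rim',rim.sum(),cv2.minAreaRect((q[:,:2]*1000).astype(np.float32)))
q=np.array([ray(u,v,c,.115) for v,u in zip(*np.nonzero(rim))]); rc=cv2.minAreaRect((q[:,:2]*1000).astype(np.float32)); print(rc)
for n,(u,v) in dict(TL=(333.8,30.3),TR=(395.9,30.9),BR=(389.7,117.5),BL=(332.2,116.9)).items(): print(n,ray(u,v,c,.115).round(4))
pos=np.array([.5922,-.1287,.2973]); 
x=np.array([.991,-.134,-.027]);z=np.array([-.027,-.004,-1]);y=np.cross(z,x)
# module top face far edge: plane z = pos - .034*z
for u,v in((266,244.5),(371,244.5)):
    X=ray(u,v,c,pos[2]+.0343); w=X-pos; print('edge',X.round(4),'tool',(w@x).round(4),(w@y).round(4),(w@z).round(4))
print(P[250:370:30,320])
E
```

```text
cam [ 0.60614194 -0.04725804  0.43920112]
rim 1412 ((638.6912231445312, -39.756893157958984), (71.51065826416016, 53.37850570678711), 81.57051086425781)
((638.6000366210938, -39.823936462402344), (71.45358276367188, 53.246673583984375), 81.5741958618164)
TL [6.176e-01 2.000e-04 1.150e-01]
TR [ 0.6708 -0.0076  0.115 ]
BR [ 0.6607 -0.0799  0.115 ]
BL [ 0.6075 -0.0723  0.115 ]
edge [ 0.5779 -0.0963  0.3316] tool -0.0194 -0.03 -0.034
edge [ 0.6149 -0.1008  0.3316] tool 0.0178 -0.0305 -0.035
[[ 0.59673691 -0.10082102  0.33149379]
 [ 0.59498555 -0.113813    0.33010857]
 [ 0.59344707 -0.12569926  0.3318213 ]
 [ 0.59155318 -0.13991902  0.33137804]]
```

```bash
python3 - <<'E'
from h import *
plan((.6398,-.040,.18),x_dir=(.9895,-.1444),n=4)
E
```

```text
pos [ 0.5921 -0.129   0.2973] rot deg [0.46 1.52 0.58] D [  47.7   89.  -117.3]
[[0.12, 0.38, 0.15], [9.6, -23.9, 28.9]]
[[0.12, 0.38, 0.15], [9.4, -23.8, 29.0]]
[[0.12, 0.38, 0.15], [9.1, -23.8, 29.1]]
[[0.12, 0.38, 0.15], [8.9, -23.8, 29.2]]
```

```bash
python3 -m jog '[[[0.1,0.4,0.15],[9.5,-24,29],-1],[[0.1,0.4,0.15],[9,-24,29],-1],[[0.1,0.4,0.15],[9,-24,29],-1],[[0.1,0.4,0.15],[9,-24,29],-1],[[0,0,0],[0,0,0],-1],[[0,0,0],[0,0,0],-1]]' ; python3 - <<'E'
from h import *
p,d,c=snap('wrist','w4');st()
plan((.6398,-.040,.145),x_dir=(.9895,-.1444))
E
```

```text
time: 7.3
position: [0.6381, -0.0315, 0.1762]
tcp_rot: [0.998, -0.069, 0.001, 0.001]
wrist_force: [0.6, 0.2, -2.3]
width: 0.0395
t 7.35 p [ 0.638  -0.0313  0.1761] x [ 0.99  -0.138  0.001] z [ 0.001 -0.002 -1.   ] F [-0.4  0.5 -2.1] w 0.0394
pos [ 0.638  -0.0313  0.1761] rot deg [ 0.13 -0.07  0.4 ] D [  1.8  -8.7 -31.1]
[[0.13, -0.07, 0.4], [3.0, 8.3, 31.2]]
```

View pics/w4.png

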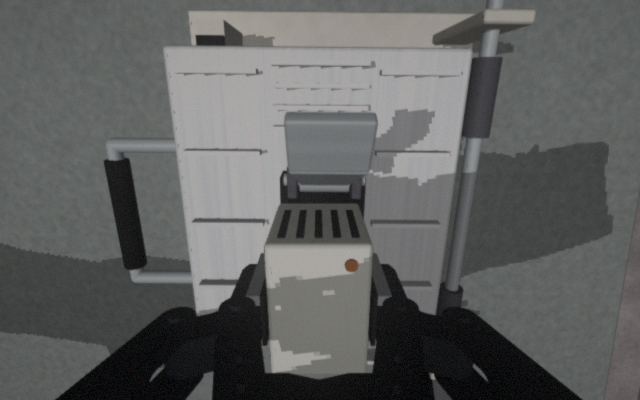

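The lever stands at (331,143) behind the module and clear of it. The bay itself is hidden, so I go on the measured numbers.

```bash
python3 -m jog '[[[0.1,0,0.4],[3,9,28],-1],[[0,0,0],[0,0,0],-1],[[0,0,0],[0,0,0],-1]]' ; python3 - <<'E'
from h import *
st()
plan((.6398,-.040,.140),x_dir=(.9895,-.1444))
E
```

```text
time: 7.72
position: [0.641, -0.0423, 0.152]
tcp_rot: [0.997, -0.073, 0.003, 0.001]
wrist_force: [0.4, 0.5, -2.9]
width: 0.0395
t 7.72 p [ 0.641  -0.0423  0.152 ] x [ 0.989 -0.146  0.007] z [ 0.006 -0.002 -1.   ] F [ 0.4  0.5 -2.9] w 0.0395
pos [ 0.641  -0.0423  0.152 ] rot deg [ 0.06 -0.38 -0.12] D [ -1.2   2.3 -12. ]
[[0.06, -0.38, -0.12], [-1.6, -2.1, 12.0]]
```

```bash
python3 -m jog '[[[0,-0.4,-0.1],[-2,-2.5,8],-1],[[0,0,0],[0,0,0],-1],[[0,0,0],[0,0,0],-1]]' ; python3 - <<'E'
from h import *
st()
snap('scene','s1'); p,d,c=load('s1')
cv2.imwrite('pics/s1c.png',cv2.resize(p[150:300,200:400,::-1],None,fx=4,fy=4,interpolation=cv2.INTER_CUBIC))
plan((.6398,-.040,.140),x_dir=(.9895,-.1444))
E
```

```text
time: 8.1
position: [0.6402, -0.0388, 0.1459]
tcp_rot: [0.997, -0.072, 0.001, 0.001]
wrist_force: [-0.9, -0.3, -3.4]
width: 0.0394
t 8.1 p [ 0.6402 -0.0388  0.1459] x [ 0.99  -0.144  0.002] z [ 0.002 -0.001 -1.   ] F [-0.9 -0.3 -3.4] w 0.0394
pos [ 0.6401 -0.0388  0.1458] rot deg [ 0.05 -0.11  0.01] D [-0.3 -1.2 -5.8]
[[0.05, -0.11, 0.01], [-0.1, 1.3, 5.8]]
```

View pics/s1c.png

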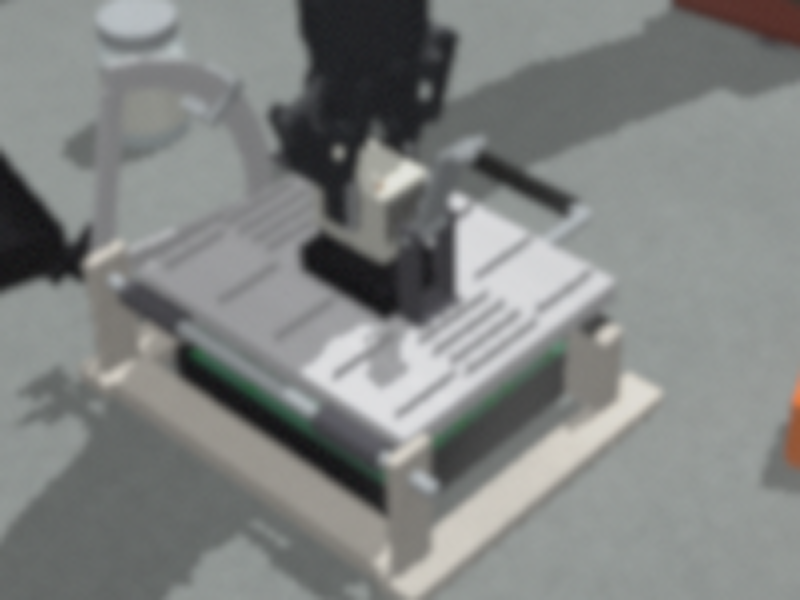

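The scene view shows the module square over the bay at (360,240), with the lever clear of the gripper. I'll lower it in small steps.

```bash
python3 -m jog '[[[0,-0.1,0],[0,1.5,9],-1],[[0,0,0],[0,0,0],-1]]'; python3 -m jog '[[[0,0,0],[0,0,7],-1],[[0,0,0],[0,0,0],-1]]' ; python3 - <<'E'
from h import *
st()
plan((.6398,-.040,.118),x_dir=(.9895,-.1444))
E
```

```text
time: 8.4
position: [0.6398, -0.0404, 0.1361]
tcp_rot: [0.997, -0.072, -0.0, 0.0]
wrist_force: [-0.4, 0.6, -1.8]
width: 0.0396
time: 8.65
position: [0.6397, -0.0404, 0.1283]
tcp_rot: [0.997, -0.072, -0.0, 0.0]
wrist_force: [0.1, -0.6, -3.2]
width: 0.0395
t 8.65 p [ 0.6397 -0.0404  0.1283] x [ 0.99  -0.144 -0.001] z [-0.001 -0.001 -1.   ] F [ 0.1 -0.6 -3.2] w 0.0395
pos [ 0.6397 -0.0404  0.1283] rot deg [0.05 0.04 0.01] D [  0.1   0.4 -10.3]
[[0.05, 0.04, 0.01], [0.1, -0.5, 10.3]]
```

```bash
python3 -m jog '[[[0,0,0],[0,0,5],-1],[[0,0,0],[0,0,0],-1]]'; python3 -m jog '[[[0,0,0],[0,0,4],-1],[[0,0,0],[0,0,0],-1]]' ; python3 - <<'E'
from h import *
st()
plan((.6398,-.040,.118),x_dir=(.9895,-.1444))
E
```

```text
time: 8.9
position: [0.6397, -0.0404, 0.1229]
tcp_rot: [0.997, -0.072, -0.0, 0.0]
wrist_force: [-0.2, 0.2, -2.3]
width: 0.0395
time: 9.15
position: [0.6398, -0.0404, 0.1188]
tcp_rot: [0.997, -0.072, -0.0, 0.0]
wrist_force: [0.2, -0.5, -1.7]
width: 0.0393
t 9.15 p [ 0.6398 -0.0404  0.1188] x [ 0.99  -0.144 -0.   ] z [-0.    -0.001 -1.   ] F [ 0.2 -0.5 -1.7] w 0.0393
pos [ 0.6398 -0.0404  0.1188] rot deg [0.05 0.02 0.01] D [ 0.   0.4 -0.8]
[[0.05, 0.02, 0.01], [-0.0, -0.4, 0.8]]
```

```bash
python3 -m jog '[[[0,0,0],[0,0,1.5],-1],[[0,0,0],[0,0,0],-1]]'; python3 -m jog '[[[0,0,0],[0,0,1.5],-1],[[0,0,0],[0,0,0],-1]]' 
```

```text
time: 9.4
position: [0.6402, -0.0404, 0.1185]
tcp_rot: [0.997, -0.072, 0.0, 0.001]
wrist_force: [-0.4, 0.0, -3.2]
width: 0.0391
time: 9.65
position: [0.6405, -0.0404, 0.1184]
tcp_rot: [0.997, -0.072, 0.001, 0.001]
wrist_force: [0.2, -0.4, -3.1]
width: 0.0391
```

```bash
python3 -m jog '[[[0,0,0],[-0.5,0,4],-1],[[0,0,0],[0,0,0],-1]]'
```

```text
time: 9.9
position: [0.6411, -0.0404, 0.1189]
tcp_rot: [0.997, -0.073, 0.002, 0.001]
wrist_force: [0.9, 0.2, -2.8]
width: 0.0397
```

```bash
python3 - <<'E'
from h import *
s=r.sense(); print(s['qpos'].round(3),s['wrist_force'],s['wrist_torque'],s['tau'].round(2)); st()
p,d,c=snap('wrist','w5'); P=pts(d,c)
print(P[255:365:25,300:350:20,2])
snap('scene','s2'); p,d,c=load('s2')
cv2.imwrite('pics/s2c.png',cv2.resize(p[160:280,240:360,::-1],None,fx=5,fy=5,interpolation=cv2.INTER_CUBIC))
E
```

```text
[ 0.419  0.452 -0.555  1.598  0.257  1.161 -0.339] [ 0.89306634  0.20074872 -2.8240981 ] [ 0.01504776  0.00944229 -0.00065766] [ 1.000e-02 -6.909e+01 -9.140e+00 -3.886e+01  2.000e-02  2.100e-01
 -1.000e-02]
t 9.9 p [ 0.6411 -0.0404  0.1189] x [ 0.989 -0.145  0.005] z [ 0.005 -0.003 -1.   ] F [ 0.9  0.2 -2.8] w 0.0397
[[0.15339771 0.15293572 0.15172007]
 [0.1521661  0.15167353 0.15167471]
 [0.15234256 0.15215718 0.15139667]
 [0.1523471  0.15168819 0.15269664]
 [0.15169733 0.15262477 0.15236256]]
```

View pics/s2c.png

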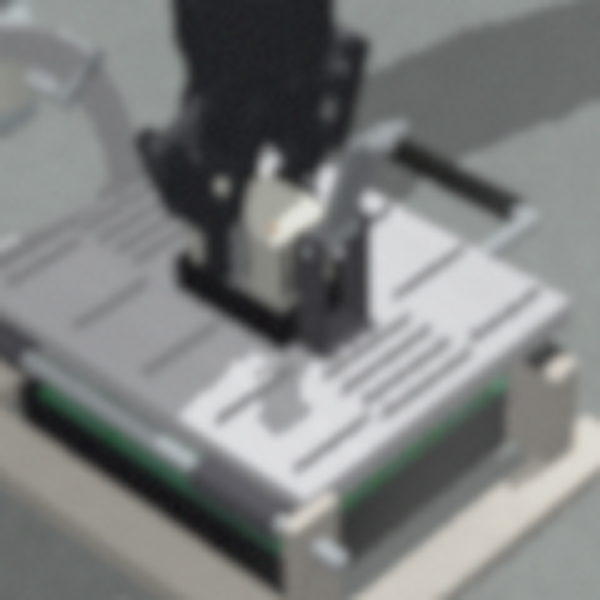

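View pics/w5.png

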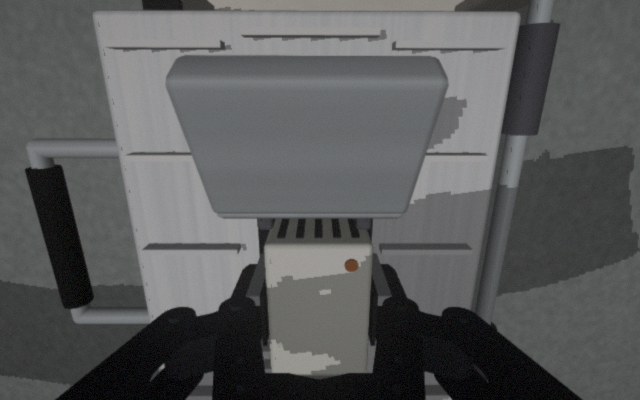

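The depth of the module's top reads 0.152 m, which is 97 + 55 mm, so it's home. I'll release it and back off upward.

```bash
python3 -m jog '[[[0,0,0],[0,0,0],-0.3],[[0,0,0],[0,0,0],0.3],[[0,0,0],[0,0,-2],0.6],[[0,0,0],[0,0,0],0.6]]'; python3 - <<'E'
from h import *
st()
p,d,c=snap('wrist','w6'); P=pts(d,c)
print(P[255:355:20,280:360:20,2].round(4))
E
```

```text
time: 10.5
position: [0.641, -0.0405, 0.1195]
tcp_rot: [0.997, -0.073, 0.002, 0.001]
wrist_force: [0.3, -0.4, 0.3]
width: 0.0683
t 10.5 p [ 0.641  -0.0405  0.1195] x [ 0.989 -0.145  0.004] z [ 0.004 -0.002 -1.   ] F [ 0.3 -0.4  0.3] w 0.0683
[[0.1511 0.1511 0.153  0.1518]
 [0.152  0.1517 0.1525 0.1523]
 [0.1524 0.1528 0.1527 0.1517]
 [0.1514 0.1518 0.152  0.1518]
 [0.1525 0.1531 0.1508 0.1516]]
```

View pics/w6.png

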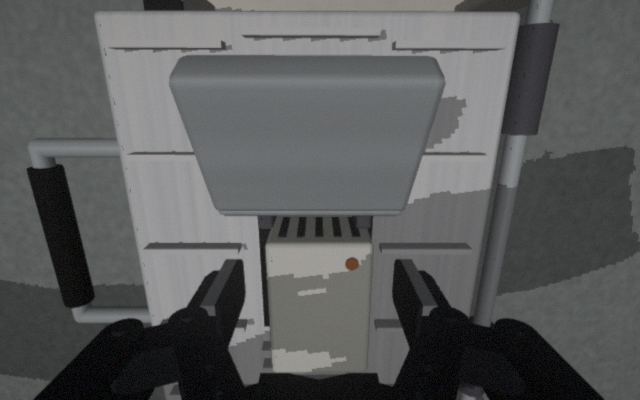

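Driver is seated and released, with its top level at 0.152. Next I go up and over the lever to its outer side with the fingers shut.

```bash
python3 -m jog '[[[0,0,0],[0,0,-40],0.6],[[0,0,0],[0,0,-50],0.6],[[0,0,0],[0,0,-55],-0.5],[[0,0,0],[0,0,-50],-1],[[0,0,0],[0,-58,0],-1],[[0,0,0],[0,-60,0],-1],[[0,0,0],[0,0,0],-1]]'; python3 - <<'E'
from h import *
st()
b=np.array([.6395,-.040]);y=np.array([.1444,.9895]);x=np.array([.9895,-.1444])
s=r.sense()['position']; print('bay frame',(s[:2]-b)@x,(s[:2]-b)@y,s[2]-.097)
snap('scene','s3'); snap('top','t3'); p,d,c=load('s3')
cv2.imwrite('pics/s3c.png',cv2.resize(p[130:290,210:370,::-1],None,fx=3.7,fy=3.7,interpolation=cv2.INTER_CUBIC))
plan(np.r_[b+.115*y,.197],x_dir=x)
E
```

```text
time: 11.42
position: [0.6575, 0.0786, 0.3197]
tcp_rot: [0.997, -0.074, 0.001, 0.0]
wrist_force: [0.3, -0.5, 0.7]
width: -0.0002
t 11.43 p [0.6575 0.0786 0.3197] x [ 0.989 -0.148  0.003] z [ 0.003 -0.001 -1.   ] F [ 0.3 -0.5  0.7] w -0.0002
bay frame 0.0006722634039144968 0.11999283807495306 0.22271414256097452
pos [0.658  0.0728 0.3193] rot deg [ 0.21 -0.18 -0.59] D [  -1.9    1.  -122.3]
[[0.07, -0.06, -0.2], [-0.8, -0.4, 40.8]]
[[0.07, -0.06, -0.2], [-0.8, -0.3, 40.8]]
[[0.07, -0.06, -0.2], [-0.7, -0.3, 40.8]]
```

View pics/s3c.png

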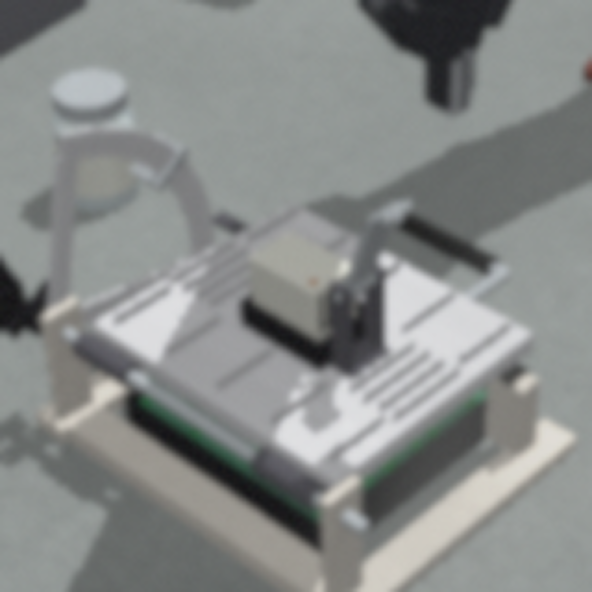

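```bash
python3 -m jog '[[[0,0,-0.2],[-1,-3,40],-1],[[0,0,-0.2],[-1,-1,40],-1],[[0,0,0],[-1,0,40],-1],[[0,0,0],[0,0,0],-1]]'; cat >> h.py <<'E'
B=np.array([.6395,-.040]);YL=np.array([.1444,.9895]);XL=np.array([.9895,-.1444])
def bf():
    s=r.sense()['position']; st(); print('bay frame mm',(1000*np.array([(s[:2]-B)@XL,(s[:2]-B)@YL,s[2]-.097])).round(1))
E
python3 - <<'E'
from h import *
bf()
E
```

```text
time: 12.02
position: [0.6568, 0.0687, 0.1963]
tcp_rot: [0.997, -0.079, 0.002, 0.004]
wrist_force: [-1.0, -0.4, 0.3]
width: -0.0001
t 12.03 p [0.6568 0.0687 0.1963] x [ 0.988 -0.157  0.005] z [ 0.003 -0.007 -1.   ] F [-1.  -0.4  0.3] w -0.0001
bay frame mm [  1.4 110.1  99.3]
```

```bash
python3 -m jog '[[[0,0,0.2],[0,16,-4],-1],[[0,0,0.2],[0,16,-4],-1],[[0,0,0.2],[-1,16,-4],-1],[[0,0,0],[0,0,0],-1]]'; 
python3 - <<'E'
from h import *
bf(); p,d,c=snap('wrist','w7')
E
```

```text
time: 12.52
position: [0.6499, 0.0155, 0.2156]
tcp_rot: [0.996, -0.086, 0.006, 0.004]
wrist_force: [0.9, -0.1, -0.2]
width: -0.0001
t 12.53 p [0.6499 0.0155 0.2156] x [ 0.985 -0.172  0.012] z [ 0.011 -0.008 -1.   ] F [ 0.9 -0.1 -0.2] w -0.0001
bay frame mm [  2.3  56.5 118.6]
```

View pics/w7.png

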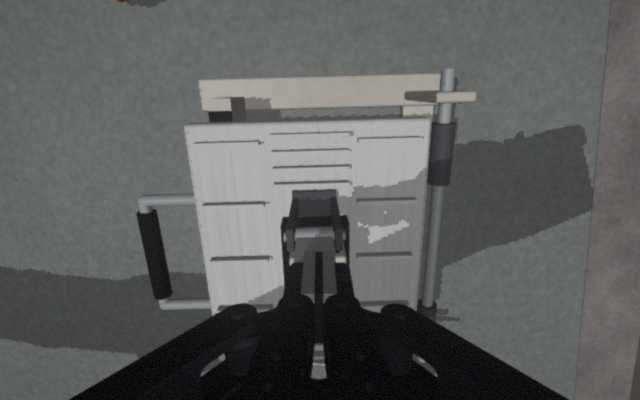

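```bash
python3 -m jog '[[[0,0,-0.5],[0,13,2],-1],[[0,0,-0.5],[0,13,3],-1],[[0,0,-0.5],[0,13,9],-1],[[0,0,0],[0,9,10],-1],[[0,0,0],[0,0,0],-1]]'; 
python3 - <<'E'
from h import *
bf()
E
```

```text
time: 13.2
position: [0.6418, -0.0336, 0.1894]
tcp_rot: [0.997, -0.071, 0.005, 0.003]
wrist_force: [-0.7, 0.3, -0.5]
width: 0.0
t 13.2 p [ 0.6418 -0.0336  0.1894] x [ 0.99  -0.142  0.011] z [ 0.01  -0.007 -1.   ] F [-0.7  0.3 -0.5] w 0.0
bay frame mm [ 1.4  6.7 92.4]
```

```bash
python3 -m jog '[[[0,-0.3,0],[0,3,12],-1],[[0,-0.3,0],[0,2,10],-1],[[0,0,0],[0,0,0],-1]]'; python3 -m jog '[[[0,0,0],[0,0,5],-1],[[0,0,0],[0,0,0],-1]]';
python3 - <<'E'
from h import *
bf()
E
```

```text
time: 13.58
position: [0.6413, -0.0388, 0.1657]
tcp_rot: [0.997, -0.071, -0.0, 0.003]
wrist_force: [-0.5, -0.3, -0.1]
width: -0.0002
time: 13.82
position: [0.6416, -0.0385, 0.1607]
tcp_rot: [0.997, -0.071, -0.0, 0.003]
wrist_force: [0.1, -0.7, 0.4]
width: -0.0001
t 13.82 p [ 0.6416 -0.0385  0.1607] x [ 0.99  -0.141  0.   ] z [-0.001 -0.006 -1.   ] F [ 0.1 -0.7  0.4] w -0.0001
bay frame mm [ 1.8  1.8 63.7]
```

```bash
python3 -m jog '[[[0,0,0],[0,0,2],-1],[[0,0,0],[0,0,0],-1]]'; python3 -m jog '[[[0,0,0],[0,0,3],-1],[[0,0,0],[0,0,0],-1]]';
python3 - <<'E'
from h import *
bf(); snap('scene','s4'); p,d,c=load('s4')
cv2.imwrite('pics/s4c.png',cv2.resize(p[130:290,210:370,::-1],None,fx=3.7,fy=3.7,interpolation=cv2.INTER_CUBIC))
E
```

```text
time: 14.08
position: [0.642, -0.0381, 0.1603]
tcp_rot: [0.998, -0.071, 0.001, 0.003]
wrist_force: [0.6, 0.1, -0.2]
width: 0.0005
time: 14.32
position: [0.6426, -0.0379, 0.1604]
tcp_rot: [0.998, -0.07, 0.002, 0.003]
wrist_force: [-0.8, -0.1, -0.4]
width: -0.0002
t 14.32 p [ 0.6426 -0.0379  0.1604] x [ 0.99  -0.141  0.004] z [ 0.003 -0.007 -1.   ] F [-0.8 -0.1 -0.4] w -0.0002
bay frame mm [ 2.7  2.5 63.4]
```

View pics/s4c.png

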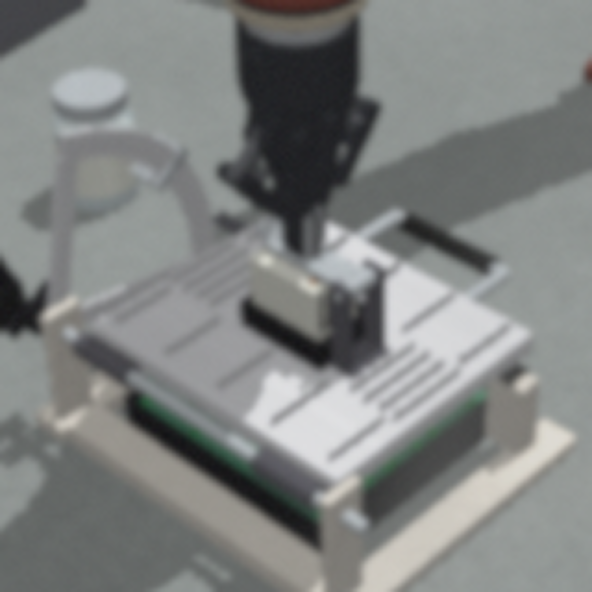

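Lever lies flat on the module's line at 63.4 mm above the bay floor, as expected. Now I lift off, move back over the handle and check the lever and the index tab.

```bash
python3 - <<'E'
from h import *
s=r.sense(); D=np.array([.497,-.0185,.24])-np.r_[s['position'][:2],.24]; R=Ro.from_quat(s['tcp_rot']); print(R.inv().apply(D)*1000)
E
python3 -m jog '[[[0,0,0],[0,0,-40],-1],[[0,0,0],[0,0,-45],-1],[[0,0,0.1],[-48,2,0],0.05],[[0,0,0.1],[-48,2,0],0.05],[[0,0,0.1],[-48,2,0],0.05],[[0,0,0],[0,0,0],0.05]]'; 
python3 - <<'E'
from h import *
bf(); snap('wrist','w8');snap('scene','s5');snap('top','t5')
p,d,c=load('t5'); cv2.imwrite('pics/t5c.png',cv2.resize(p[110:260,290:440,::-1],None,fx=4,fy=4,interpolation=cv2.INTER_CUBIC))
p,d,c=load('s5'); cv2.imwrite('pics/s5c.png',cv2.resize(p[130:290,210:370,::-1],None,fx=3.7,fy=3.7,interpolation=cv2.INTER_CUBIC))
E
```

```text
[-146.8984186     1.28718365   -0.6357876 ]
time: 15.12
position: [0.4947, -0.0215, 0.2442]
tcp_rot: [0.997, -0.073, 0.001, 0.003]
wrist_force: [1.0, -0.4, 0.2]
width: 0.0449
t 15.12 p [ 0.4947 -0.0215  0.2442] x [ 0.989 -0.145  0.002] z [ 0.001 -0.005 -1.   ] F [ 1.  -0.4  0.2] w 0.0449
bay frame mm [-146.    -2.6  147.2]
```

View pics/w8.png

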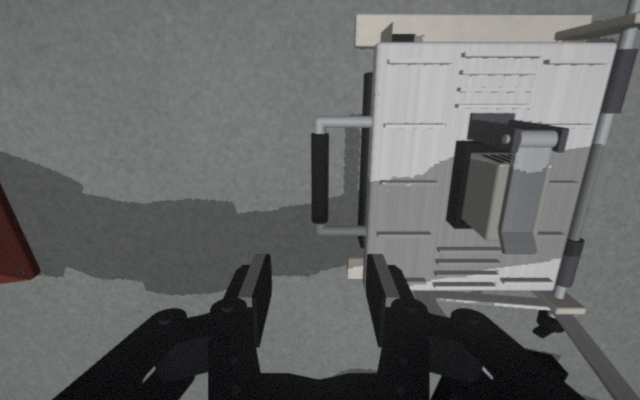

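View pics/t5c.png

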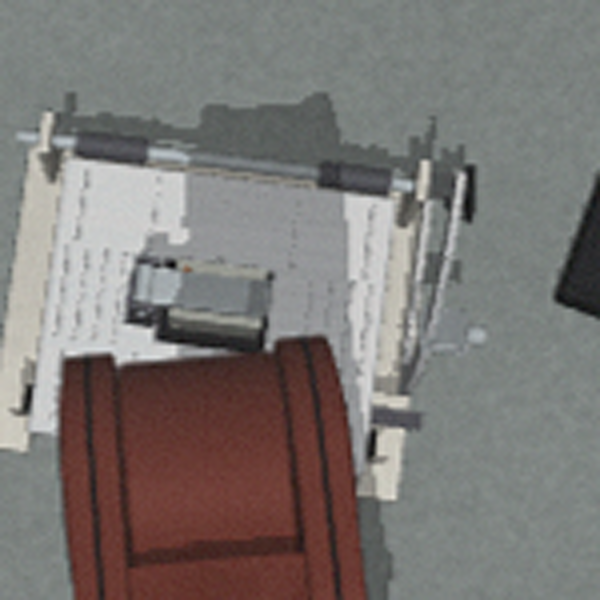

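View pics/s5c.png

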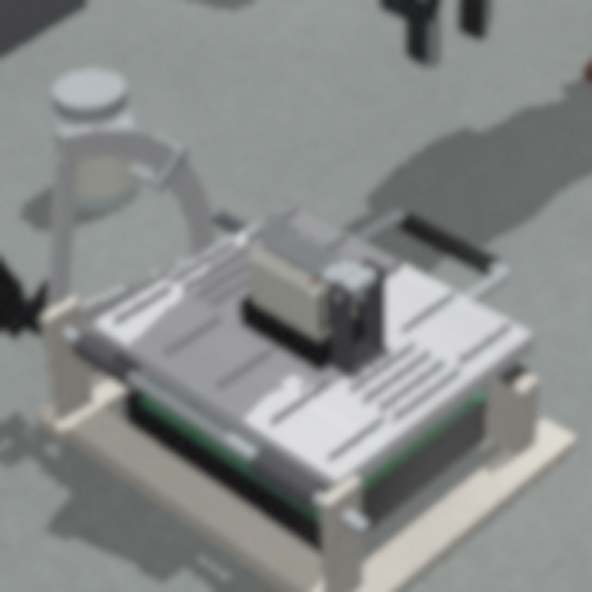

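```bash
cat >> h.py <<'E'
H=np.array([.7443,-.0546,.085])
def lam(P):
    D=P-H; a=-(D[...,:2]@XL); lat=D[...,:2]@YL; h=D[...,2]; return np.hypot(a,h),np.degrees(np.arctan2(h,a)),lat*1000
E
python3 - <<'E'
from h import *
p,d,c=load('w8');P=pts(d,c)
m=np.zeros((400,640),bool); m[155:225,518:538]=1; q=P[m]; A=np.c_[(q[:,:2]-B)@YL,np.ones(len(q))]; k=np.linalg.lstsq(A,q[:,2],rcond=None)[0]; print('lever slope',k, 'z at 0')
for f in('s5','t5','s3','top0'):
    p,d,c=load(f);P=pts(d,c); rr,an,la=lam(P)
    m=(rr>.10)&(rr<.19)&(an>20)&(an<75)&(la<-125)&(la>-190)&(d>0)
    v,u=np.nonzero(m); print(f,m.sum())
    if m.sum():
        # histogram: by angle, radius range & lat
        for a in range(20,75,3):
            k=m&(an>=a)&(an<a+3)
            if k.sum(): print(a,k.sum(),'r',np.percentile(rr[k]*1000,[2,50,98]).round(),'lat',np.percentile(la[k],[2,50,98]).round(), 'px',np.nonzero(k)[1].mean().round(),np.nonzero(k)[0].mean().round())
E
```

```text
lever slope [0.24533711 0.15737711] z at 0
s5 364
20 15 r [128. 138. 148.] lat [-140. -138. -135.] px 260.0 181.0
23 14 r [129. 138. 148.] lat [-140. -138. -136.] px 260.0 179.0
26 16 r [129. 141. 148.] lat [-140. -138. -136.] px 259.0 177.0
29 13 r [129. 137. 149.] lat [-139. -138. -136.] px 257.0 176.0
32 20 r [120. 130. 152.] lat [-153. -135. -133.] px 255.0 176.0
35 64 r [120. 132. 153.] lat [-163. -141. -132.] px 252.0 173.0
38 17 r [126. 141. 147.] lat [-149. -138. -133.] px 254.0 172.0
41 17 r [129. 137. 148.] lat [-140. -137. -135.] px 252.0 172.0
44 16 r [130. 141. 148.] lat [-141. -138. -135.] px 250.0 170.0
47 15 r [129. 136. 147.] lat [-139. -138. -134.] px 248.0 170.0
50 17 r [130. 141. 148.] lat [-140. -137. -135.] px 247.0 168.0
53 18 r [129. 136. 147.] lat [-140. -137. -134.] px 244.0 169.0
56 11 r [131. 143. 149.] lat [-140. -137. -136.] px 243.0 167.0
59 18 r [130. 138. 149.] lat [-140. -137. -134.] px 241.0 168.0
62 19 r [129. 141. 148.] lat [-138. -137. -133.] px 239.0 167.0
65 20 r [129. 137. 149.] lat [-141. -137. -134.] px 236.0 168.0
68 17 r [131. 140. 148.] l
[... 3109 characters left out ...]
187.0
44 4 r [144. 145. 145.] lat [-138. -137. -135.] px 398.0 186.0
47 11 r [127. 143. 148.] lat [-137. -135. -134.] px 399.0 183.0
50 6 r [141. 143. 146.] lat [-137. -136. -134.] px 400.0 180.0
53 9 r [127. 142. 144.] lat [-138. -136. -134.] px 400.0 177.0
56 8 r [136. 144. 147.] lat [-137. -135. -134.] px 400.0 175.0
59 9 r [126. 144. 145.] lat [-138. -135. -135.] px 401.0 172.0
62 7 r [136. 144. 146.] lat [-138. -136. -134.] px 402.0 169.0
65 9 r [129. 143. 146.] lat [-138. -136. -134.] px 402.0 167.0
68 9 r [137. 145. 148.] lat [-138. -136. -134.] px 403.0 163.0
71 10 r [127. 143. 147.] lat [-138. -135. -134.] px 403.0 160.0
74 4 r [111. 134. 145.] lat [-136. -135. -134.] px 402.0 158.0
```

```bash
python3 - <<'E'
from h import *
p,d,c=load('w8');P=pts(d,c)
for v in range(130,256,8):
    print(v,[ (int(1000*((P[v,u,:2]-B)@YL)),int(1000*((P[v,u,:2]-B)@XL)),int(1000*(P[v,u,2]-.097))) for u in (490,505,515,525,535,545)])
print(F(c))
cv2.imwrite('pics/w8c.png',cv2.resize(p[110:270,430:590,::-1],None,fx=3.7,fy=3.7,interpolation=cv2.INTER_CUBIC))
for f in('s5','t5','s3','top0'):
    p,d,c=load(f);P=pts(d,c); rr,an,la=lam(P); a=rr*np.cos(np.radians(an))*1000;h=rr*np.sin(np.radians(an))*1000
    m=(rr>.118)&(rr<.156)&(an>31)&(an<41)&(la<-141)&(la>-175)&(d>0)
    print(f,m.sum()); 
    if m.sum()>10:
        print(np.c_[rr[m]*1000,an[m],la[m]].round(1)[::max(1,m.sum()//25)].tolist())
E
```

```text
130 [(50, -19, 36), (53, -18, 56), (54, -18, 68), (53, -7, 59), (53, 0, 60), (53, 6, 59)]
138 [(45, -18, 37), (48, -21, 62), (49, -16, 66), (48, -9, 65), (48, -2, 65), (49, 3, 66)]
146 [(36, -7, 18), (42, -18, 59), (43, -15, 66), (43, -7, 64), (43, 0, 63), (43, 4, 65)]
154 [(28, -4, 13), (28, 7, 14), (37, -12, 62), (37, -6, 63), (37, 0, 63), (37, 8, 62)]
162 [(28, -18, 43), (28, -9, 46), (32, -11, 63), (32, -4, 62), (32, 2, 62), (32, 9, 61)]
170 [(23, -20, 48), (24, -12, 54), (26, -10, 62), (26, -3, 63), (26, 3, 62), (26, 10, 61)]
178 [(17, -19, 48), (18, -11, 54), (21, -9, 63), (20, -1, 61), (20, 4, 62), (18, 17, 54)]
186 [(11, -18, 49), (13, -11, 56), (15, -8, 63), (14, 0, 60), (15, 4, 63), (12, 18, 54)]
194 [(6, -19, 52), (8, -12, 59), (9, -7, 63), (9, 0, 63), (9, 6, 64), (6, 20, 53)]
202 [(0, -18, 53), (3, -12, 61), (2, -5, 61), (3, 1, 62), (3, 8, 62), (-18, 62, -3)]
210 [(-5, -18, 53), (-2, -11, 62), (-2, -4, 61), (-2, 2, 62), (-3, 10, 61), (-26, 64, -3)]
218 [(-12, -17, 54), (-8, -10, 62), (-8, -4, 63), (-8, 2, 63), (-9, 11, 62), (-34, 66, -3)]
226 [(-18, -16, 54), (-14, -10, 6
[... 2662 characters left out ...]
 [122.0, 36.0, -143.0], [120.3, 34.2, -144.3]]
top0 110
[[120.5, 36.0, -145.0], [119.3, 36.3, -155.2], [124.0, 36.4, -149.9], [119.6, 35.3, -160.8], [126.8, 36.0, -150.0], [125.0, 36.0, -160.3], [130.1, 35.9, -150.1], [126.1, 34.9, -160.8], [133.7, 35.9, -150.0], [131.5, 35.7, -160.4], [131.2, 36.4, -170.3], [138.5, 36.4, -149.7], [136.3, 36.2, -160.0], [137.0, 37.3, -169.7], [141.1, 36.0, -149.9], [137.0, 35.1, -160.6], [139.0, 36.6, -169.9], [144.6, 36.0, -149.8], [142.1, 35.7, -160.2], [138.0, 34.7, -171.0], [146.8, 35.4, -150.1], [145.1, 35.5, -160.3], [140.5, 34.3, -171.2], [153.8, 36.8, -149.3], [149.0, 35.6, -160.1], [152.4, 34.9, -150.3], [150.5, 34.9, -160.5], [151.6, 33.5, -156.2]]
```

View pics/w8c.png

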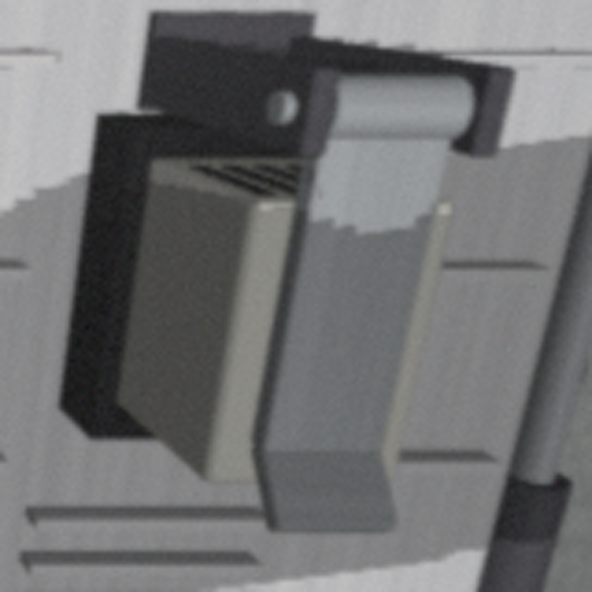

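Checks: the lever top is level at 62–63 mm along its whole length, so it is shut. The quadrant radii come out at 130–148 mm all round, so the hinge estimate is good. The index tab's upper face is at about 36°, which puts the tab's mid-plane at roughly 34.5°. Next is the handle.

```bash
python3 - <<'E'
from h import *
plan((.4969,-.0185,.12),x_dir=XL,n=3)
E
```

```text
pos [ 0.4978 -0.0219  0.2443] rot deg [ 0.18 -0.14 -0.08] D [  -0.9    3.4 -124.3]
[[0.06, -0.05, -0.03], [-0.6, -1.2, 41.4]]
[[0.06, -0.05, -0.03], [-0.5, -1.2, 41.4]]
[[0.06, -0.05, -0.03], [-0.5, -1.1, 41.4]]
```

```bash
python3 -m jog '[[[0.1,0,0],[-0.5,-1.5,41],0.05],[[0.1,0,0],[-0.5,-1.5,41],0.05],[[0,0,0],[-0.5,-1,41],0.05],[[0,0,0],[0,0,0],0.05],[[0,0,0],[0,0,0],0.05]]'; python3 - <<'E'
from h import *
st();plan((.4969,-.0185,.066),x_dir=XL,n=2); snap('wrist','w9')
E
```

```text
time: 15.9
position: [0.5033, -0.0171, 0.1189]
tcp_rot: [0.997, -0.073, 0.002, -0.003]
wrist_force: [1.5, -0.1, 1.3]
width: 0.0453
t 15.9 p [ 0.5033 -0.0171  0.1189] x [ 0.989 -0.145  0.004] z [ 0.005  0.005 -1.   ] F [ 1.5 -0.1  1.3] w 0.0453
pos [ 0.5033 -0.0171  0.1189] rot deg [-0.32 -0.25 -0.05] D [ -6.4  -1.4 -52.9]
[[-0.16, -0.12, -0.03], [-3.2, 1.3, 26.4]]
[[-0.16, -0.12, -0.03], [-3.1, 1.3, 26.4]]
```

View pics/w9.png

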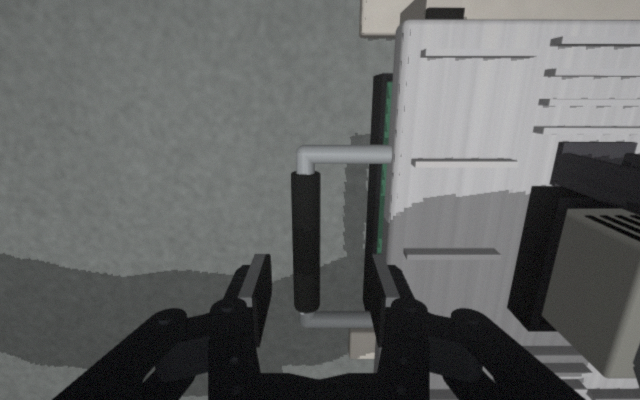

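Handle sleeve is at (306,240) between the pads (258 and 380). It sits left of centre, so I'll shift about 6 mm before going down.

```bash
python3 -m jog '[[[-0.2,-0.2,0],[-8,1,5],0.05],[[0,0,0],[0,0,0],0.05]]'; python3 -m jog '[[[-0.1,-0.1,0],[-1,0.5,20],0.05],[[0,0,0],[-1,0,20],0.05],[[0,0,0],[0,0,0],0.05]]'; python3 - <<'E'
from h import *
st();plan((.4969,-.0185,.066),x_dir=XL,n=1)
E
```

```text
time: 16.2
position: [0.4961, -0.017, 0.1158]
tcp_rot: [0.997, -0.073, 0.002, -0.001]
wrist_force: [0.4, 0.1, 0.3]
width: 0.0446
time: 16.58
position: [0.4956, -0.0177, 0.0774]
tcp_rot: [0.997, -0.073, 0.003, 0.001]
wrist_force: [-0.8, -0.3, -0.6]
width: 0.0451
t 16.57 p [ 0.4956 -0.0177  0.0774] x [ 0.989 -0.146  0.007] z [ 0.007 -0.002 -1.   ] F [-0.8 -0.3 -0.6] w 0.0451
pos [ 0.4956 -0.0177  0.0774] rot deg [ 0.06 -0.4  -0.11] D [  1.3  -0.8 -11.4]
[[0.06, -0.4, -0.11], [1.3, 0.6, 11.4]]
```

```bash
python3 -m jog '[[[0,-0.4,0],[1.5,0.5,13],0.05],[[0,0,0],[0,0,0],0.05]]' 60;  python3 -m jog '[[[0,0,0],[0,0,0],-0.3],[[0,0,0],[0,0,0],-0.7],[[0,0,0],[0,0,0],-1],[[0,0,0],[0,0,0],-1]]' 60; python3 - <<'E'
from h import *
st(); print(r.sense()['qpos'].round(2)); snap('wrist','w10')
E
```

```text
time: 16.82
position: [0.4983, -0.0187, 0.0652]
tcp_rot: [0.997, -0.073, 0.001, 0.001]
wrist_force: [0.5, -0.0, -0.9]
width: 0.0447
time: 17.32
position: [0.496, -0.0184, 0.0653]
tcp_rot: [0.997, -0.073, -0.002, 0.001]
wrist_force: [0.6, -0.7, -2.9]
width: 0.0142
t 17.32 p [ 0.496  -0.0184  0.0653] x [ 0.989 -0.146 -0.003] z [-0.003 -0.002 -1.   ] F [ 0.6 -0.7 -2.9] w 0.0142
[ 0.5   0.24 -0.61  1.99  0.17  0.96 -0.34]
```

View pics/w10.png

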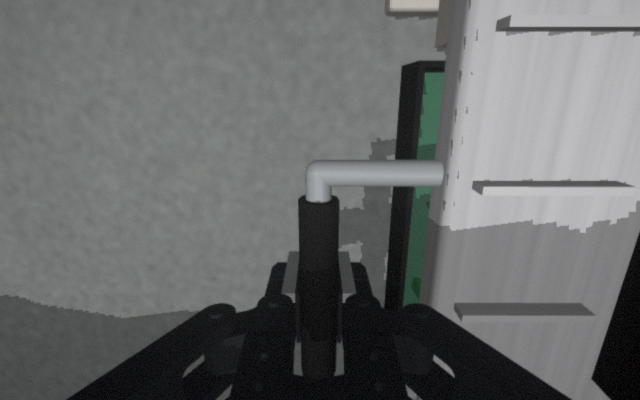

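Sleeve is centred in the pads (318,290) and gripped at 14 mm. I'll work out the lift arc about the hinge, with the tool pitching forward.

```bash
cat >> h.py <<'E'
X3=np.r_[XL,0];Z3=np.array([0,0,1.]);Y3=np.r_[YL,0]
def pose(th,ph):
    th,ph=np.radians(th),np.radians(ph); g=H+.25*(-np.cos(th)*X3+np.sin(th)*Z3); z=np.sin(ph)*X3-np.cos(ph)*Z3; y=-Y3; x=np.cross(y,z)
    return g+.019*z, Ro.from_matrix(np.stack([x,y,z],1))
def cur():
    s=r.sense(); R=Ro.from_quat(s['tcp_rot']); g=s['position']-.019*R.as_matrix()[:,2]; rr,an,la=lam(g); return s['position'],R,rr,an,la
def arc(th1,ph1,n):
    p,R,rr,an,la=cur(); z=R.as_matrix()[:,2]; ph=np.degrees(np.arctan2(z@X3,-z[2])); print('grasp r',round(rr*1000,1),'theta',round(float(an),2),'lat',round(float(la),1),'phi',round(ph,1))
    for i in range(1,n+1):
        q,Q=pose(an+(th1-an)*i/n,ph+(ph1-ph)*i/n); print(np.degrees((R.inv()*Q).as_rotvec()).round(1),(R.inv().apply(q-p)*1000).round(1)); p,R=q,Q
E
python3 - <<'E'
from h import *
arc(15,9,4)
E
```

```text
grasp r 250.8 theta -0.15 lat 0.1 phi -0.2
[ 0.1  2.3 -0.1] [  2.1   0.  -16.5]
[-0.   2.3 -0. ] [  3.   -0.  -16.4]
[ 0.   2.3 -0. ] [  4.7   0.  -16.1]
[-0.   2.3  0. ] [  6.4  -0.  -15.6]
```

```bash
python3 -m jog '[[[0,2.3,0],[2,0,-16.5],-1],[[0,2.3,0],[3,0,-16.5],-1],[[0,2.3,0],[5,0,-16],-1],[[0,2.3,0],[6,0,-15.5],-1],[[0,0,0],[0,0,0],-1]]'; python3 - <<'E'
from h import *
st();arc(30,18,4)
E
```

```text
time: 18.0
position: [0.5078, -0.0201, 0.1309]
tcp_rot: [0.994, -0.073, 0.08, 0.007]
wrist_force: [1.9, 1.0, -4.8]
width: 0.0142
t 18.0 p [ 0.5078 -0.0201  0.1309] x [ 0.977 -0.144  0.16 ] z [ 0.158 -0.025 -0.987] F [ 1.9  1.  -4.8] w 0.0142
grasp r 250.6 theta 14.96 lat 0.0 phi 9.2
[ 0.1  2.2 -0.1] [  8.4   0.  -14.5]
[-0.   2.2  0. ] [  9.4   0.  -13.9]
[-0.   2.2 -0. ] [ 10.8   0.  -12.9]
[0.  2.2 0. ] [ 12.1  -0.  -11.8]
```

```bash
python3 -m jog '[[[0,2.2,0],[8,0,-14.5],-1],[[0,2.2,0],[9.5,0,-14],-1],[[0,2.2,0],[11,0,-13],-1],[[0,2.2,0],[12,0,-12],-1],[[0,0,0],[0,0,0],-1],[[0,0,0],[0,0,0],-1]]'; python3 - <<'E'
from h import *
st();arc(34.5,20,2)
for n,f in(('wrist','w11'),('top','t11'),('scene','s11')): snap(n,f)
p,d,c=load('t11'); cv2.imwrite('pics/t11c.png',cv2.resize(p[120:240,340:440,::-1],None,fx=5,fy=5,interpolation=cv2.INTER_CUBIC))
p,d,c=load('s11'); cv2.imwrite('pics/s11c.png',cv2.resize(p[130:290,210:370,::-1],None,fx=3.7,fy=3.7,interpolation=cv2.INTER_CUBIC))
E
```

```text
time: 18.75
position: [0.5356, -0.0242, 0.192]
tcp_rot: [0.985, -0.073, 0.157, 0.012]
wrist_force: [1.7, 0.3, -5.6]
width: 0.014
t 18.75 p [ 0.5356 -0.0242  0.192 ] x [ 0.94  -0.139  0.31 ] z [ 0.307 -0.046 -0.951] F [ 1.7  0.3 -5.6] w 0.014
grasp r 250.3 theta 29.97 lat -0.0 phi 18.1
[ 0.1  1.  -0.1] [ 8.  -0.1 -6.3]
[0. 1. 0.] [ 8.2 -0.  -6. ]
```

View pics/w11.png

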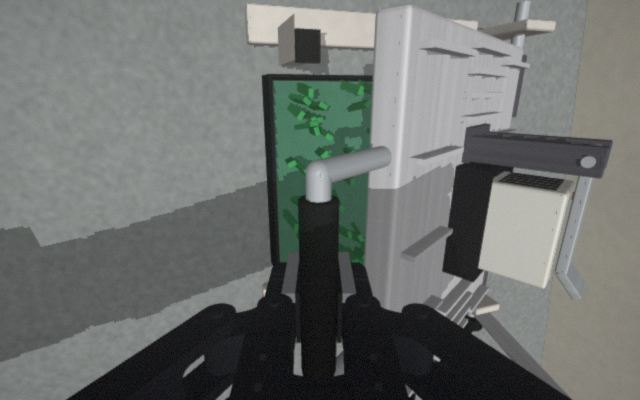

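View pics/t11c.png

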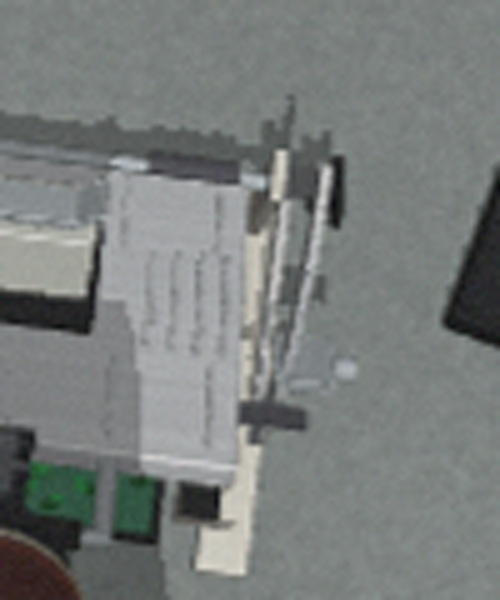

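View pics/s11c.png

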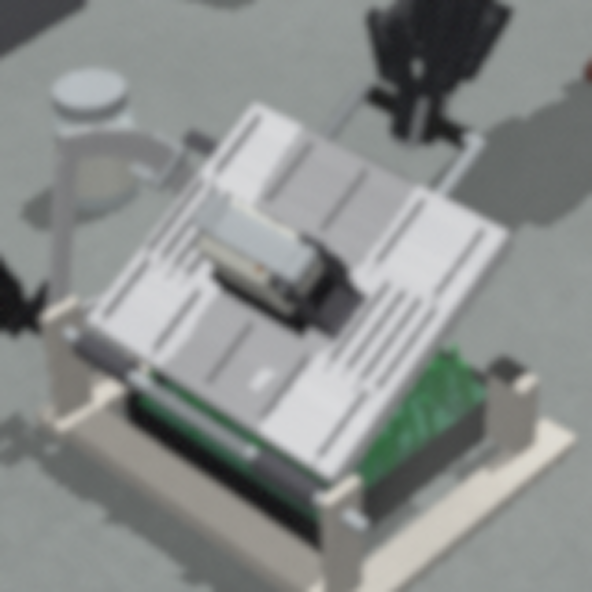

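```bash
cat > ptr.py <<'E'
from h import *
import sys
def run(f,th):
    p,d,c=load(f);P=pts(d,c); rr,an,la=lam(P); ok=(d>0)
    tv=rr*np.sin(np.radians(an-th))*1000; rad=rr*np.cos(np.radians(an-th))*1000
    m=ok&(rad>154)&(rad<172)&(abs(tv)<16)&(la<-128)&(la>-165); 
    if m.sum(): print(f,'pointer n',m.sum(),'off mm',np.percentile(tv[m],[5,25,50,75,95]).round(1),'rad',np.percentile(rad[m],[5,50,95]).round(0),'lat',np.percentile(la[m],[5,50,95]).round(0))
    # plate plane
    m=ok&(rad>20)&(rad<200)&(abs(tv-8)<9)&(abs(la)<112)&(p.min(-1)>100)
    if m.sum()>200:
        k=np.polyfit(rad[m],tv[m],1); rs=tv[m]-np.polyval(k,rad[m]); g=abs(rs)<2.5; k=np.polyfit(rad[m][g],tv[m][g],1); print(f,'plate angle',round(th+np.degrees(np.arctan(k[0])),2),'offset',k[1].round(2),g.sum())
    m=ok&(rr>.119)&(rr<.155)&(an>31)&(an<41)&(la<-143)&(la>-163)
    t=rr[m]*1000; 
    if m.sum():
        # face at +4 mm of mid-plane
        ang=an[m]-np.degrees(np.arcsin(4/t)); print(f,'index',np.median(ang).round(2),m.sum())
if __name__=='__main__':
    for a in sys.argv[1:]:
        f,t=a.split(':'); run(f,float(t))
E
python3 ptr.py top0:0 t3:0 t5:0 scene0:0 s3:0 s5:0 t11:30 s11:30 w11:30 w8:0 w3:0
```

```text
top0 pointer n 34 off mm [-0.9  0.4  1.3  2.5  4.1] rad [158. 164. 169.] lat [-148. -138. -130.]
top0 plate angle -0.04 offset 8.96 3149
top0 index 34.21 84
t3 pointer n 35 off mm [-1.  -0.2  2.3  3.6  5.8] rad [158. 164. 169.] lat [-147. -137. -129.]
t3 plate angle -0.07 offset 9.0 1921
t3 index 33.96 83
t5 pointer n 35 off mm [-2.6 -0.1  1.9  2.7  4.2] rad [158. 164. 169.] lat [-148. -137. -129.]
t5 plate angle 0.13 offset 8.77 1953
t5 index 33.98 82
scene0 pointer n 31 off mm [0.4 2.7 3.9 4.6 6. ] rad [158. 162. 170.] lat [-150. -140. -129.]
scene0 plate angle 0.07 offset 11.27 2272
scene0 index 34.8 30
s3 pointer n 30 off mm [0.7 2.8 4.  5.5 7.3] rad [157. 162. 169.] lat [-152. -138. -129.]
s3 plate angle 0.11 offset 11.22 2105
s3 index 34.48 29
s5 pointer n 28 off mm [0.4 3.3 4.  4.9 6.4] rad [157. 162. 170.] lat [-150. -141. -130.]
s5 plate angle 0.03 offset 11.35 2113
s5 index 34.78 33
t11 pointer n 38 off mm [-2.3 -0.1  1.1  2.   4.3] rad [158. 164. 170.] lat [-148. -139. -130.]
t11 plate angle 30.05 offset 8.76 2763
t11 index 33.96 82
s11 pointer n 36 off mm [-0.5  1.6  2.6  4.1  6.2] rad [159. 165. 170.] lat [-152. -140. -129.]
s11 plate angle 30.19 offset 10.05 3143
s11 index 34.62 34
w11 plate angle 30.05 offset 8.49 16398
w8 plate angle -0.03 offset 8.95 30763
w8 index 34.03 7
w3 pointer n 42 off mm [0.6 1.4 1.9 2.4 2.9] rad [158. 164. 169.] lat [-132. -130. -128.]
w3 plate angle -0.03 offset 8.95 25080
```

Plate angle from three cameras (30.05, 30.19 and 30.05) agrees with the kinematics (29.97). The index comes out at 34.0–34.6° across the views, and its given range starts at 34.4°. I'll go to 34.4.

```bash
python3 -m jog '[[[0,1,0],[8,0,-6.3],-1],[[0,1,0],[8,0,-6],-1],[[0,0,0],[0,0,0],-1],[[0,0,0],[0,0,0],-1]]'; python3 - <<'E'
from h import *
st();arc(34.4,20,1)
for n,f in(('wrist','w12'),('top','t12'),('scene','s12')): snap(n,f)
p,d,c=load('t12'); cv2.imwrite('pics/t12c.png',cv2.resize(p[165:225,365:425,::-1],None,fx=10,fy=10,interpolation=cv2.INTER_CUBIC))
p,d,c=load('s12'); cv2.imwrite('pics/s12c.png',cv2.resize(p[150:210,220:300,::-1],None,fx=10,fy=10,interpolation=cv2.INTER_CUBIC))
E
python3 ptr.py t12:34.4 s12:34.4 w12:34.4
```

```text
time: 19.4
position: [0.5468, -0.0259, 0.209]
tcp_rot: [0.982, -0.072, 0.174, 0.013]
wrist_force: [0.6, 0.1, -5.0]
width: 0.0141
t 19.4 p [ 0.5468 -0.0259  0.209 ] x [ 0.929 -0.138  0.343] z [ 0.339 -0.051 -0.939] F [ 0.6  0.1 -5. ] w 0.0141
grasp r 250.2 theta 34.54 lat -0.1 phi 20.1
[ 0.1 -0.1 -0.1] [-0.4 -0.1  0.5]
t12 pointer n 38 off mm [-2.2  0.3  1.7  2.6  4. ] rad [158. 164. 170.] lat [-148. -140. -130.]
t12 plate angle 34.61 offset 8.72 2601
t12 index 34.17 83
s12 pointer n 38 off mm [0.1 1.4 2.7 4.  6.8] rad [159. 165. 170.] lat [-151. -140. -129.]
s12 plate angle 34.7 offset 9.96 3233
s12 index 34.55 35
w12 plate angle 34.59 offset 8.45 12324
```

View pics/t12c.png

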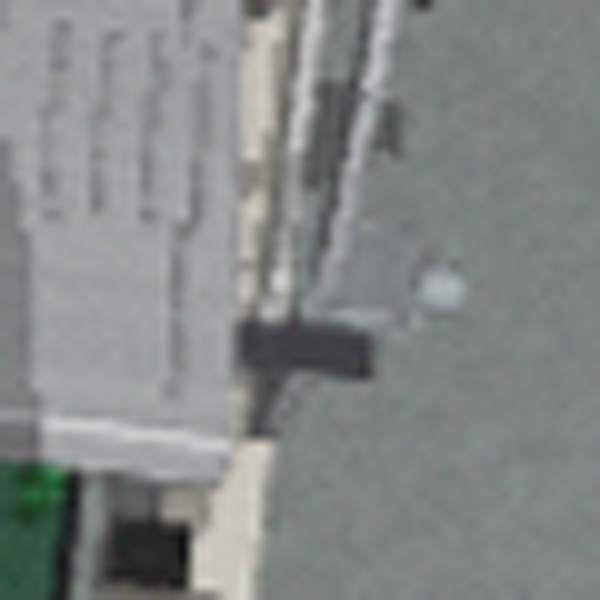

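View pics/s12c.png

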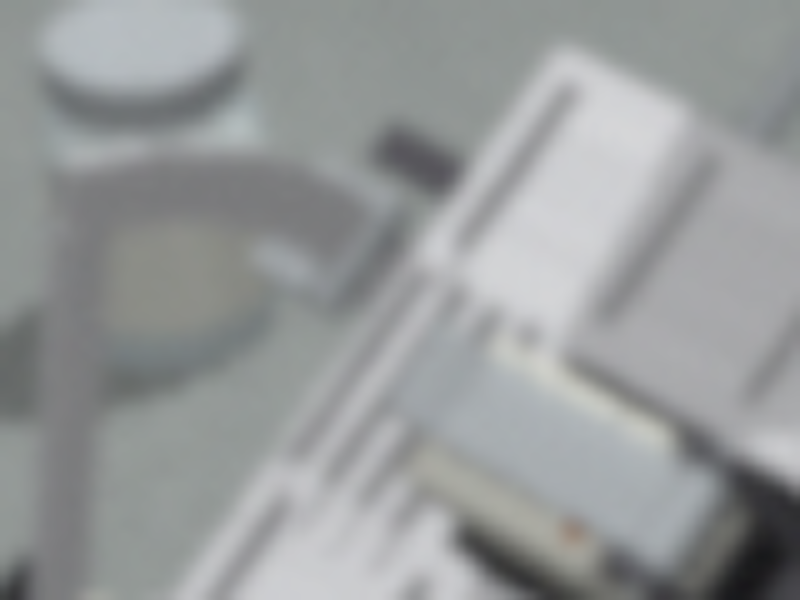

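```bash
python3 -m jog '[[[0,0,0],[-0.5,0,0.6],-1],[[0,0,0],[0,0,0],-1],[[0,0,0],[0,0,0],-1],[[0,0,0],[0,0,0],-1],[[0,0,0],[0,0,0],-1]]'; python3 - <<'E'
from h import *
st();arc(34.4,20,1); print(r.sense()['joint_velocities'].round(4))
for n,f in(('wrist','w13'),('top','t13'),('scene','s13')): snap(n,f)
p,d,c=load('w13');  arc(34.4,20,1)
p0,_,_=load('top0');p1,_,_=load('t13')
E
python3 ptr.py t13:34.4 s13:34.4 w13:34.4
```

```text
time: 20.18
position: [0.5459, -0.0257, 0.2077]
tcp_rot: [0.982, -0.072, 0.173, 0.013]
wrist_force: [-1.3, 0.3, -2.4]
width: 0.0143
t 20.18 p [ 0.5459 -0.0257  0.2077] x [ 0.93  -0.137  0.341] z [ 0.338 -0.051 -0.94 ] F [-1.3  0.3 -2.4] w 0.0143
grasp r 250.2 theta 34.18 lat -0.1 phi 20.0
[ 0.1  0.  -0.1] [ 0.9 -0.1 -0.4]
[ 0.0008 -0.0008 -0.0002 -0.0008 -0.0009  0.0014  0.0009]
grasp r 250.2 theta 34.18 lat -0.1 phi 20.0
[ 0.1  0.  -0.1] [ 0.9 -0.1 -0.4]
t13 pointer n 39 off mm [-2.2 -0.3  1.   1.7  3. ] rad [158. 164. 170.] lat [-148. -138. -130.]
t13 plate angle 34.33 offset 8.58 2552
t13 index 34.11 84
s13 pointer n 36 off mm [-1.1  0.8  2.8  3.8  5.2] rad [159. 164. 170.] lat [-155. -139. -130.]
s13 plate angle 34.43 offset 9.91 3224
s13 index 34.74 34
w13 plate angle 34.26 offset 8.43 12619
w13 index 33.99 3
```

View pics/w13.png

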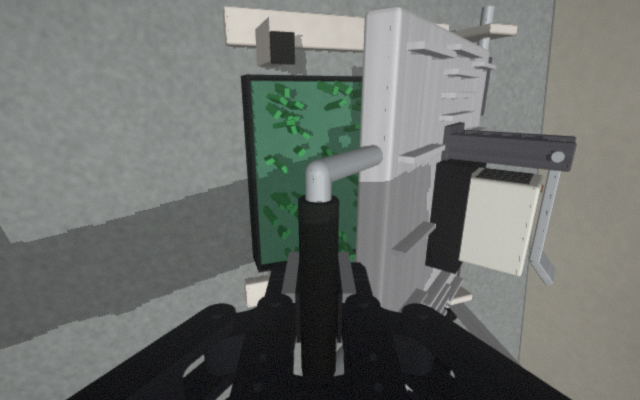

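View pics/t13.png

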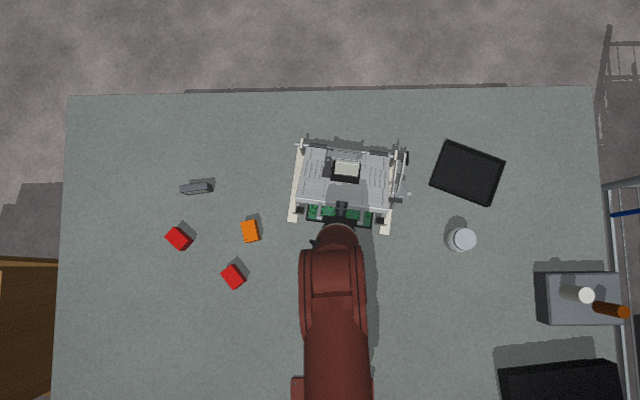

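In the last pictures the pointer and tab are level to within about 0.3°, the lever lies parallel over the module, the bystanders are where they were and the arm is still. Handing in.

```bash
python3 - <<'E'
from h import *
st(); print(r.sign_off())
E
```

```text
t 20.32 p [ 0.5459 -0.0257  0.2077] x [ 0.93  -0.137  0.341] z [ 0.338 -0.051 -0.94 ] F [-0.7 -0.7 -3.8] w 0.014
the job is handed in; nothing more can be done
None
```

I seated the driver module in the bay and swung the retaining lever shut over it. I then lifted the lamp by its grip and handed in at 20.3 s, still holding it at the index tab.

- **Module:** its top measured 0.152 m over the bench before I closed the lever, which is fully home. Pressing it down showed no clear rise in the wrist force, so that check rests on the depth reading and on the downward motion stopping.
- **Lever:** its upper face was level along its length at 62–63 mm over the bay floor, so it is shut. It looked unchanged after the lift.
- **Lamp angle:** the arm's own position gave 34.2°, and the plate measured 34.3° in both the wrist and top views and 34.4° in the scene view. The joints were still and the grip held at 14 mm.
- **Index tab:** the views disagree slightly, about 34.1° from the top view and 34.5–34.8° from the scene view, while its stated range starts at 34.4°. The pointer is therefore level with it to roughly 0.3–0.5°, and I could not settle it more closely.
- **Rest of the bench:** the tab and the other things on the bench look unmoved in the last top picture.

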